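# Shade-check the wrapper leaf samples in the reader

## Task

With the lamps still off, stand every leaf sample cell in a bay of its own in the shade reader, clear faces along the light path, and push it fully home against both the detector wall and the bay's side stop. With all cells home and let go of, throw the lamp lever fully over to on, leave it on for at least three seconds, and swing it fully back to off before taking the cells out again. Finish with every cell standing upright in the wooden tray and the lamps off, and leave the other things on the table where they are; if a cell gets knocked out of place on the way, put it right before going on.

Things in the scene. Friction and masses are not known exactly. Their poses are not given: they have to be found in the camera images.
- cell1_mid (a point): leaf sample cell, upright block 36 x 36 mm, 62 mm tall, 0.13 to 0.21 kg. Its clear glass faces (brown leaf between) look along its own +x and -x; the opaque black cheeks, +y and -y, are for gripping. A black rib on the lid runs along x, the way light should go through; either way round is the same. This is its centre, 31 mm above its underside. 2 or 3 cells are present; an absent one is always None
- cell2_mid (a point): another leaf sample cell, just like cell1 in shape and axes; its centre
- cell3_mid (a point): another leaf sample cell, just like cell1 in shape and axes; its centre
- bay1 (a point): where a cell's centre belongs in the left bay of the reader (31 mm above the deck). x is the light path, from lamp bar to detector wall; y left, z up. The wall's face (back stop, 50 mm high) is 18 mm away at +x; the side stop (steel, 36 mm long, only 12 mm high) has its face 18 mm away at +y. The lamp bar's face (46 mm high) is 88 mm before the wall. Deck 6 mm above the table, fixed
- bay2 (a point): the same for the middle bay, 95 mm further along -y, with its own side stop; axes and sizes as bay1
- bay3 (a point): the same for the right bay, 95 mm further along -y, with its own side stop; axes and sizes as bay1
- lamp (a joint): lamp lever at the reader's left end: 0 rad = off, leaning towards the robot; grows as it is pushed away from the robot, 1.0 rad = fully on. Stays where it is left; the knob takes about 1 N to move
- lamp_tip (a point): centre of the lever's black ball knob, 26 mm across, on a 10 mm stalk. The pivot is 70 mm from it, level along the reader's y, 22 mm above the table. The knob swings in the reader's x-z plane (x as at bay1): at 0 it is 34 mm on the robot's side of the pivot and 83 mm above the table, at 1.0 rad 34 mm beyond it at the same height, half-way 92 mm high
- tray_in (a point): centre of the inner floor of the fixed wooden tray (7 mm above the table); inside 111 mm along its x and 271 mm along its y, walls 7 mm thick, their tops 22 mm above the table
- jar: small amber glass jar, 48 mm across and 62 mm high, to be left alone; origin under its centre
- roll: roll of paper banding, a ring 60 mm across and 22 mm high, to be left alone; origin under its centre
- bundle: banded bundle of cigars, 125 x 52 x 36 mm, long along its x, to be left alone; origin under its centre
Things that resemble listed ones, but are neither listed nor needed, are in the scene too. What is shaped like the part that bears cell1_mid but blue is not meant. Leave any pink look-alike of the part that bears cell3_mid alone.

How it is judged:
By the outcome, as a careful person would: the job done as asked, in the order asked, and still so for the second after the job is handed in, with the robot touching nothing.
Of cell1, cell2, cell3 only 2 to 3 are there at a start; the rules pass over those that are not, and their reading is None.
At some moment in a run one of cell1, cell2, cell3 may be knocked a few centimetres aside while the robot is not near it.
It also fails if it takes over 210 s, if anything falls off the work surface, if the arm or the gripper's body presses on something with over 40 N, if the wrist force passes 120 N, or if a joint passes its speed limit or range.

## Robot

A 7-joint arm with a two-finger parallel gripper is mounted at the origin on the work surface. World frame = base frame: x ahead of the robot, y to its left, z up, the work surface at z = 0. Lengths are in mm, angles in rad, forces in N, time in s.
With the tool pointing down it reaches from about 400 to 875 mm from the base axis. Payload 4.4 kg.
Tool frame: the origin (TCP) lies at the very end of the fingers, on their centre line; the grasp point (between the pads) lies 19 mm behind it; z points along the fingers, y is the line along which they close (so a half turn about z gives the same grasp; the last joint's range is limited). The gripper opens to 85 mm and grips with 20 to 120 N. Pads are 22 mm wide; open, the fingers measure 114 mm over their backs; the gripper's body (76 mm by 85 mm) begins 54 mm behind the grasp point. The pads swing forward as they close: fully open they stand 13 mm farther back than shut.
Start: joints at [-1.404, 0.628, 0.038, 1.517, -0.027, 0.996, -0.02], TCP at [149.93, 632.487, 195.113] pointing down, gripper open.
Joint ranges: [-3.06, 3.06], [-0.37, 2.12], [-1.25, 1.32], [0.18, 2.47], [-1.1, 4.24], [0.23, 1.98], [-2.94, 2.94]. Speed limits (rad/s): [2.57, 2.57, 3.14, 3.14, 3.14, 3.14, 3.14].

## Interface

Orientations are given as [roll, pitch, yaw] about the fixed x, y, z axes, in that order (R = Rz(yaw) Ry(pitch) Rx(roll)).
In Python, from cell import ctrl gives the robot as it stands.
- The arm moves only by the tool step_arm, never from a script. Its argument "series" is a list that holds one entry, the list of rows, each a list of 7 numbers: the turn, a rotation vector about the tool's x, y, z as a fraction of full scale, then the shift along the tool's x, y, z as a fraction of full scale, then the closure, from 0 (fully open) to 1 (shut). In form: [[[ax, ay, az, tx, ty, tz, gripper], ...]]. A call has 1 to 12 rows; each row shifts and turns the commanded pose from where the row before left it, along the tool's axes as they then stand; what a row does not reach is not made up. Full scale, the value 1, is 150 mm for a shift and 45 degrees for a turn. A row lasts 1/10 s, in which the tool goes at most 50 mm and 8.59 degrees, less where a joint would pass 70% of its speed; a pose out of reach is approached as far as the arm can. A call with a number of a shift or a turn outside -1 to 1 is refused whole. A call with a gripper value outside its range is refused whole. The fingers move at their own pace and stop on an object; the grip force is fixed at half the most. Time passes only in rows, so rows that do not move let the fingers close. It gives the time, the measured TCP pose, the force, the opening and the grip force at its end, in the units of the state.
- ctrl.read_state(): the state, without advancing time (a new reading comes with each control period).
- ctrl.get_image(name): name is "scene" or "top"; returns a dict with "img" (420x560x3 uint8, red, green, blue), "fx", "fy", "cx", "cy" (pixels), "R" (3x3) and "t" (3): a world point X has camera coordinates R X + t. Camera axes: x right, y down, z forward; pixel columns grow to the right and rows downward; lengths in mm; the calibration is good to about 2 mm. A picture is of the moment at which its call begins. There is no depth.
- ctrl.finish_job(): hands the job in; it is judged then, once.
Trained networks look in a picture, given as the dict that the camera call returned (one of the last four; its "shot" number tells which), for a name from the list of things; names that differ only in an ending like _2 or _b are one class to them, and where a whole thing is asked for, a point or a joint stands for the part that bears it (a point fixed in the world has none). Each returns a list of dicts, best first, with "score" (0 to 1); they miss things now and then, are a little off and sometimes report something else, mostly with a low value. They report only what shows in the picture. A call takes as long as a camera call. They do not tell look-alikes from the thing itself.
- ctrl.recognise(picture, thing): "centre" ([column, row] in pixels, amid what is visible of it).
The state is a dict: "clock": time; "qpos": joint angles; "qd": joint speeds; "tau": joint torques, N m; "eef_pos": TCP position; "tool_rot": TCP orientation; "force": force on the tool from outside, world axes, zero at the start; "torque": the same for the moment, N m; "width": finger opening in mm; "gripper_force": force on a finger pad.
Only numpy, scipy, OpenCV 4.12 (cv2) and the standard library are available. Lean on these libraries where they do the work, as an engineer would, in place of code of your own. Each camera call takes 0.05 s, during which the arm holds its last target. There are 200 camera calls.

## Working session

There is one attempt and no reset: what is moved stays moved. The work goes in short steps, Python scripts to look and compute and a tool call to move; the robot and the scene stay as the last step left them, time stands still between calls to the robot, and variables do not carry over. Pictures are saved under pics/ and viewed, at most 14 in all, crops included, and the job is handed in when it is done.

Besides the shell and the picture viewer there is one more tool, called after "Request:" by a JSON object that holds its "api" and its "payload". step_arm: Moves the arm, as the interface text tells. Shift numbers are shares of 150 mm and turn numbers shares of 45 degrees, none past 1 either way. Its arguments: {"type":"object","properties":{"series":{"type":"array","items":{"type":"array","items":{"type":"array","items":{"type":"number","minimum":-1,"maximum":1}}}}},"required":["series"]}

```bash
mkdir -p pics; ls
cat > h.py <<'E'
from cell import ctrl
import numpy as np, cv2
def snap(n,fn=None):
    p=ctrl.get_image(n)
    if fn: cv2.imwrite('pics/'+fn,cv2.cvtColor(p['img'],cv2.COLOR_RGB2BGR))
    return p
def ray(p,uv,z):
    d=np.array([(uv[0]-p['cx'])/p['fx'],(uv[1]-p['cy'])/p['fy'],1.]);R=np.array(p['R']);t=np.array(p['t'])
    c=-R.T@t; w=R.T@d; s=(z-c[2])/w[2]; return c+s*w
def proj(p,X):
    q=np.array(p['R'])@np.array(X,float)+np.array(p['t']); return np.array([p['fx']*q[0]/q[2]+p['cx'],p['fy']*q[1]/q[2]+p['cy']])
E
python3 - <<'E'
from h import *
for n in ['scene','top']:
    p=snap(n,n+'0.png'); R=np.array(p['R']);print(n,-R.T@np.array(p['t']),p['fx'],R.round(3).tolist())
    for th in ['cell1_mid','lamp_tip','lamp','tray_in','jar','roll','bundle','bay1']:
        try: print(th,[(np.round(d['centre']).tolist(),round(d['score'],2)) for d in ctrl.recognise(p,th)])
        except Exception as e: print(th,e)
print(ctrl.read_state())
E
```

```text
pics
scene [ 921.9320664  -729.78738422  769.39650819] 399.34929667945926 [[0.863, 0.506, 0.002], [0.322, -0.547, -0.773], [-0.389, 0.668, -0.635]]
cell1_mid [([203.0, 270.0], 0.96), ([166.0, 262.0], 0.59), ([269.0, 221.0], 0.56), ([173.0, 338.0], 0.44)]
lamp_tip [([347.0, 189.0], 0.61)]
lamp [([346.0, 193.0], 0.5)]
tray_in [([327.0, 164.0], 0.69)]
jar [([268.0, 222.0], 0.82)]
roll [([177.0, 337.0], 0.94)]
bundle []
bay1 [([312.0, 244.0], 0.88), ([345.0, 189.0], 0.33)]
top [ 409.00966971   -4.58283411 1535.65564208] 524.9883637445075 [[0.017, -1.0, -0.005], [-0.997, -0.017, -0.069], [0.069, 0.006, -0.998]]
cell1_mid [([373.0, 273.0], 0.73), ([372.0, 238.0], 0.46), ([418.0, 221.0], 0.34)]
lamp_tip [([220.0, 169.0], 0.58)]
lamp []
tray_in [([154.0, 224.0], 0.81), ([286.0, 168.0], 0.37)]
jar [([370.0, 240.0], 0.52), ([284.0, 224.0], 0.47)]
roll [([422.0, 214.0], 0.72)]
bundle [([240.0, 237.0], 0.65)]
bay1 [([288.0, 168.0], 0.62)]
{'clock': 0.9, 'qpos': array([-1.40382528,  0.62836175,  0.03852499,  1.51739886, -0.02698964,
        0.99630323, -0.01999658]), 'qd': array([ 7.61869918e-04,  4.00688213e-05, -1.07152660e-03,  1.02489927e-03,
        4.01649209e-04,  1.32339404e-03,  2.42754534e-04]), 'tau': array([ 9.21743049e-04, -5.63239288e+01,  1.22592006e+00, -1.93786776e+01,
        1.10281320e-02,  1.64922742e-03,  2.91592883e-06]), 'eef_pos': array([149.93302309, 632.49124674, 195.13905939]), 'tool_rot': array([ 3.14154524e+00, -1.56710594e-05,  2.90878547e+00]), 'force': array([0.1112843 , 1.00160824, 0.13512181]), 'torque': array([-0.01286237, -0.03994233,  0.05706362]), 'gripper_force': 0.0, 'width': 85.25453086058835}
```

View pics/scene0.png

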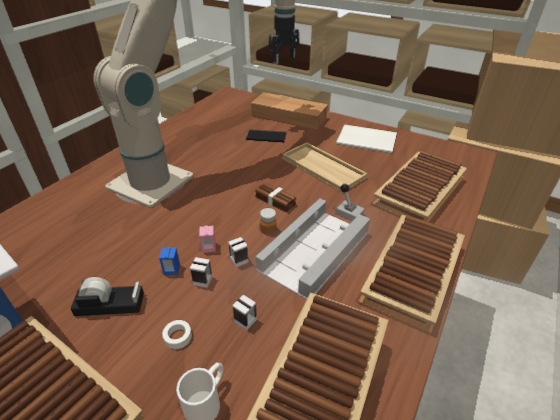

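View pics/top0.png

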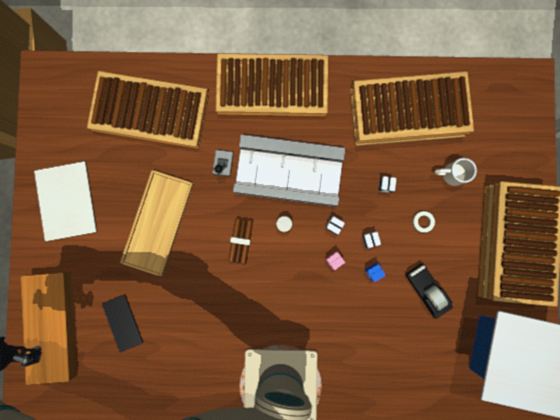

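The scene shows three real cells (white lid, black rib) at scene (201,272), (238,250), (244,312) and top (372,239), (336,224), (388,183). The look-alikes are pink at top (335,260), blue at top (375,272), and the jar at top (284,224). The reader is at top (290,170), the lever at (221,165) and the tray at (157,222). Next I check a close crop.

Run:
```python
from h import *
p=snap('top'); s=snap('scene')
np.save('pics/top.npy',p['img'])
im=cv2.cvtColor(p['img'],cv2.COLOR_RGB2BGR); sm=cv2.cvtColor(s['img'],cv2.COLOR_RGB2BGR)
a=cv2.resize(im[125:255,205:405],None,fx=4,fy=4,interpolation=cv2.INTER_CUBIC)
cv2.imwrite('pics/c1.png',a)
b=cv2.resize(sm[170:340,180:380],None,fx=3.5,fy=3.5,interpolation=cv2.INTER_CUBIC)
cv2.imwrite('pics/c2.png',b)
```

```text
(no output)
```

View pics/c1.png

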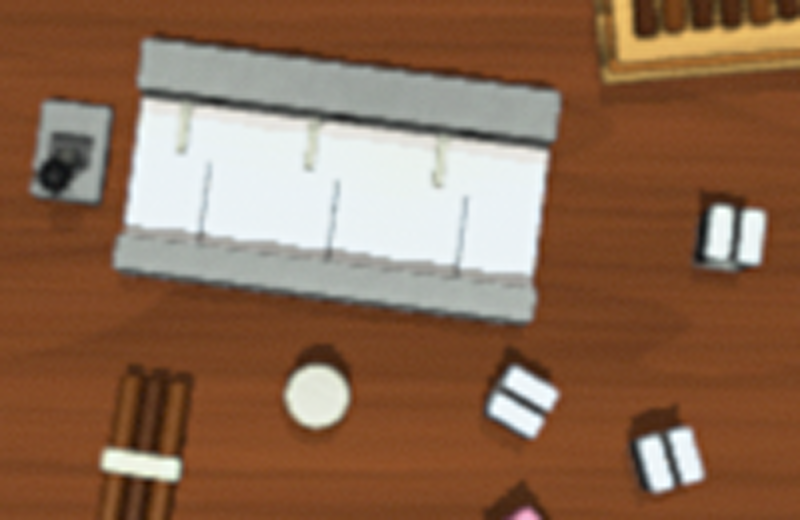

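View pics/c2.png

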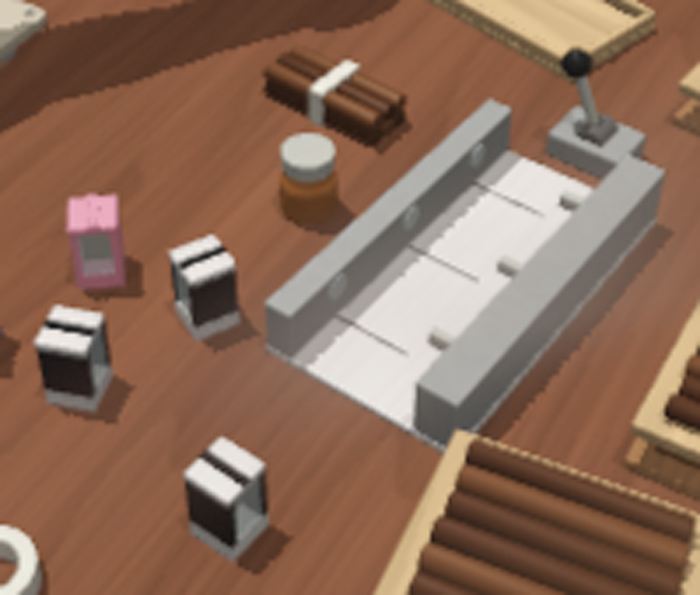

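```bash
cat >> h.py <<'E'
def lids(p,roi,z=62.):
    "white lid halves -> (x,y,rib yaw deg) of each cell, from the top picture"
    c0,r0,c1,r1=roi; im=cv2.resize(p['img'][r0:r1,c0:c1],None,fx=4,fy=4,interpolation=cv2.INTER_CUBIC)
    m=(im.min(2)>170).astype(np.uint8)
    n,l,st,ce=cv2.connectedComponentsWithStats(m); out=[]
    for i in range(1,n):
        if not 500<st[i,4]<2500: continue
        q=np.argwhere(l==i)[:,::-1].astype(np.float32)
        cor=cv2.boxPoints(cv2.minAreaRect(q))
        W=np.array([ray(p,[(u+.5)/4-.5+c0,(v+.5)/4-.5+r0],z)[:2] for u,v in cor])
        e=[W[1]-W[0],W[2]-W[1]]; L=[np.linalg.norm(k) for k in e]; k=e[int(np.argmax(L))]
        out.append((W.mean(0).round(1).tolist(),np.round(L,1).tolist(),round(float(np.degrees(np.arctan2(k[1],k[0]))%180),1)))
    return out
E
python3 - <<'E'
from h import *
p=snap('top');s=snap('scene')
for o in lids(p,(320,165,405,255)): print(o)
f=lambda u,v,z:ray(p,[(u+.5)/4-.5+205,(v+.5)/4-.5+125],z).round(1)
print('wall face ends z56',f(138,93,56),f(553,143,56)); print('wall back',f(144,38,56),f(560,92,56))
print('lamp bar z52 front',f(120,232,52),f(538,287,52),'robot side',f(113,268,52),f(532,323,52))
print('stops z18',[f(*q,18) for q in [(184,152),(184,106),(312,170),(312,123),(439,187),(440,140)]])
print('knob',f(56,175,83))
b=lambda u,v,z:ray(s,[(u+.5)/3.5-.5+180,(v+.5)/3.5-.5+170],z).round(1)
print('scene wall face top ends',b(415,377,56),b(612,152,56),'lampbar inner top',b(291,316,52),b(512,112,52))
print('knob',b(577,63,83))
print('stops near-left top',[b(*q,18) for q in [(570,197),(508,264),(439,336)]])
# tray
im=p['img'].astype(int); 
a=cv2.resize(p['img'][160:285,110:200],None,fx=4.5,fy=4.5,interpolation=cv2.INTER_CUBIC)
cv2.imwrite('pics/tray.png',a[:,:,::-1])
m=((im[:,:,0]>150)&(im[:,:,2]<150)&(im[:,:,1]>110)).astype(np.uint8); m[:165]=0;m[280:]=0;m[:,:115]=0;m[:,195:]=0
r=cv2.minAreaRect(np.argwhere(m)[:,::-1].astype(np.float32)); c=cv2.boxPoints(r)
print('tray',r,[ray(p,q,22).round(1) for q in c],ray(p,r[0],22))
E
```

```text
([585.6, -288.5], [37.4, 15.4], 172.9)
([583.5, -310.6], [36.9, 15.4], 174.7)
([535.4, -130.4], [21.3, 51.5], 85.0)
([473.7, -156.2], [15.1, 37.1], 61.3)
([454.8, -145.4], [15.1, 37.9], 60.3)
([428.5, -265.3], [15.5, 37.1], 17.0)
([422.2, -244.1], [15.1, 37.3], 16.3)
wall face ends z56 [679.3 124.8  56. ] [ 648.3 -170.8   56. ]
wall back [719.  121.5  56. ] [ 685.  -175.5   56. ]
lamp bar z52 front [580.  135.7  52. ] [ 545.8 -161.6   52. ] robot side [554.2 140.1  52. ] [ 520.2 -157.6   52. ]
stops z18 [array([643.4,  93.6,  18. ]), array([677.2,  94.3,  18. ]), array([6.317e+02, 1.000e-01, 1.800e+01]), array([666.3,   0.7,  18. ]), array([620.8, -92.5,  18. ]), array([655.3, -92.8,  18. ])]
knob [615.7 178.4  83. ]
scene wall face top ends [ 647.  -164.7   56. ] [671.3 124.5  56. ] lampbar inner top [ 543.4 -156.1   52. ] [578. 136.  52.]
knob [611.3 186.8  83. ]
stops near-left top [array([650.2,  98.8,  18. ]), array([640.1,   2.4,  18. ]), array([628.9, -91.2,  18. ])]
tray ((156.3000030517578, 220.60000610351562), (43.323211669921875, 94.55210876464844), 18.434946060180664) [array([358.3, 460.8,  22. ]), array([619.5, 383.7,  22. ]), array([581.5, 262.9,  22. ]), array([321.3, 341.2,  22. ])] [469.37589314 362.2729823   22.        ]
```

View pics/tray.png

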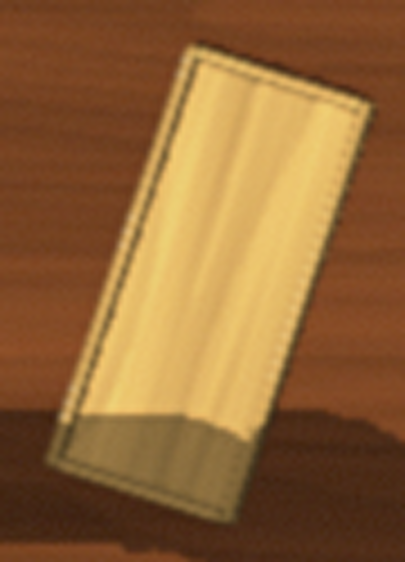

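Layout, all consistent with the given sizes:

| Item | Position (mm) | Yaw |
|---|---|---|
| Cell A | (584.5, -299.5) | 174° |
| Cell B | (464, -151) | 61° |
| Cell C | (425, -255) | 16.6° |
| Reader | wall at x' ≈ 662 | -6.5° |
| Tray | about (463, 361) | long axis -18.5° |

I'm heading for cell B first, passing clear of the base.

Request:
{"api": "step_arm", "payload": {"series": [[[0, 0, 0, -0.292, -0.149, 0, 0], [0, 0, 0, -0.292, -0.149, 0, 0], [0, 0, 0, -0.292, -0.149, 0, 0], [0, 0, 0, -0.292, -0.149, 0, 0], [0, 0, 0, -0.292, -0.149, 0, 0], [0, 0, 0, -0.292, -0.149, 0, 0], [0, 0, 0, -0.292, -0.149, 0, 0], [0, 0, 0, -0.292, -0.149, 0, 0], [0, 0, 0, -0.292, -0.149, 0, 0], [0, 0, 0, -0.292, -0.149, 0, 0], [0, 0, 0, -0.292, -0.149, 0, 0], [0, 0, 0, -0.292, -0.149, 0, 0]]]}}

```text
clock: 2.3
eef_pos: [600.9, 248.9, 195.3]
tool_rot: [3.141, 0.0, 2.909]
force: [1.0, 0.1, -0.3]
width: 85.1
gripper_force: 0.0
```

Request:
{"api": "step_arm", "payload": {"series": [[[0, 0, 0.19, 0, 0, 0, 0], [0, 0, 0.19, 0, 0, 0, 0], [0, 0, 0.19, 0, 0, 0, 0], [0, 0, 0.19, 0, 0, 0, 0], [0, 0, 0.19, 0, 0, 0, 0], [0, 0, 0.19, 0, 0, 0, 0], [0, 0, 0.19, 0, 0, 0, 0], [0, 0, 0.19, 0, 0, 0, 0], [0, 0, 0.19, 0, 0, 0, 0], [0, 0, 0.19, 0, 0, 0, 0], [0, 0, 0.19, 0, 0, 0, 0], [0, 0, 0.19, 0, 0, 0, 0]]]}}

```text
clock: 3.5
eef_pos: [599.4, 250.5, 195.1]
tool_rot: [-3.141, -0.0, 1.112]
force: [0.3, 0.1, -0.4]
width: 85.6
gripper_force: 0.0
```

```bash
cat >> h.py <<'E'
from scipy.spatial.transform import Rotation as Ro
def plan(x,y,z,yaw):
    "turn about tool z first (share), then total shift in the turned tool axes (shares)"
    s=ctrl.read_state(); T=Ro.from_euler('xyz',s['tool_rot']); y0=np.degrees(s['tool_rot'][2])
    dz=-((yaw-y0+180)%360-180)
    G=Ro.from_euler('xyz',[np.pi,0,np.radians(yaw)])
    d=G.inv().apply(np.array([x,y,z])-s['eef_pos'])/150
    print('t',round(s['clock'],2),'pos',s['eef_pos'].round(1),'rpy',np.degrees(s['tool_rot']).round(2),'F',s['force'].round(1),'w',round(s['width'],1),'gf',round(s['gripper_force'],1))
    print(' turn',round(dz/45,3),'shift',d.round(3),'rows',np.ceil(np.linalg.norm(d)/.33))
ex=np.array([np.cos(np.radians(-6.5)),np.sin(np.radians(-6.5))]); ey=np.array([-ex[1],ex[0]])
def rd(a,b): return (a*ex+b*ey).round(1)   # reader axes -> world
E
python3 -c "
from h import *
plan(464.2,-150.8,120,61); print(ctrl.read_state()['qpos'].round(2))"
```

```text
t 3.5 pos [599.4 250.5 195.1] rpy [-1.7999e+02 -1.0000e-02  6.3720e+01] F [ 0.3  0.1 -0.4] w 85.6 gf 0.0
 turn 0.06 shift [-2.777  0.508  0.501] rows 9.0
[-0.75  0.68  0.54  1.53 -0.39  1.04 -0.56]
```

Request:
{"api": "step_arm", "payload": {"series": [[[0, 0, 0.06, 0, 0, 0, 0], [0, 0, 0, -0.278, 0.051, 0.05, 0], [0, 0, 0, -0.278, 0.051, 0.05, 0], [0, 0, 0, -0.278, 0.051, 0.05, 0], [0, 0, 0, -0.278, 0.051, 0.05, 0], [0, 0, 0, -0.278, 0.051, 0.05, 0], [0, 0, 0, -0.278, 0.051, 0.05, 0], [0, 0, 0, -0.278, 0.051, 0.05, 0], [0, 0, 0, -0.278, 0.051, 0.05, 0], [0, 0, 0, -0.278, 0.051, 0.05, 0], [0, 0, 0, -0.278, 0.051, 0.05, 0], [0, 0, 0, 0, 0, 0, 0]]]}}

```text
clock: 4.7
eef_pos: [464.0, -159.4, 120.1]
tool_rot: [3.141, 0.004, 1.06]
force: [0.6, -0.3, -0.1]
width: 85.4
gripper_force: 0.0
```

```bash
python3 -c "
from h import *
p=snap('top')
for o in lids(p,(320,165,405,255)): print(o)
plan(464.2,-150.8,20,61)"
```

```text
([585.7, -288.4], [37.5, 15.4], 173.2)
([583.5, -310.6], [37.0, 15.4], 174.7)
([424.4, -266.4], [16.7, 28.6], 10.1)
t 4.75 pos [ 465.5 -155.8  120.2] rpy [1.7999e+02 6.0000e-02 6.0970e+01] F [0.7 1.4 0.2] w 85.2 gf 0.0
 turn -0.001 shift [ 0.025 -0.023  0.668] rows 3.0
```

Request:
{"api": "step_arm", "payload": {"series": [[[0, 0, 0, 0, 0, 0.1, 0], [0, 0, 0, 0, 0, 0.1, 0], [0, 0, 0, 0, 0, 0.13, 0], [0, 0, 0, 0, 0, 0, 0], [0, 0, 0, 0, 0, 0, 0]]]}}

```text
clock: 5.25
eef_pos: [467.2, -151.4, 70.8]
tool_rot: [-3.141, -0.0, 1.073]
force: [-0.4, -0.1, 0.3]
width: 85.2
gripper_force: 0.0
```

```bash
python3 -c "
from h import *
plan(464.2,-150.8,20,61)"
```

```text
t 5.25 pos [ 467.2 -151.4   70.8] rpy [-1.7998e+02 -2.0000e-02  6.1450e+01] F [-0.4 -0.1  0.3] w 85.2 gf 0.0
 turn 0.01 shift [-0.006 -0.019  0.338] rows 2.0
```

Request:
{"api": "step_arm", "payload": {"series": [[[0, 0, 0.01, -0.006, -0.019, 0.11, 0], [0, 0, 0, 0, 0, 0.11, 0], [0, 0, 0, 0, 0, 0.118, 0], [0, 0, 0, 0, 0, 0, 0], [0, 0, 0, 0, 0, 0, 0], [0, 0, 0, 0, 0, 0, 1], [0, 0, 0, 0, 0, 0, 1], [0, 0, 0, 0, 0, 0, 1], [0, 0, 0, 0, 0, 0, 1], [0, 0, 0, 0, 0, 0, 1], [0, 0, 0, 0, 0, 0, 1], [0, 0, 0, 0, 0, 0, 1]]]}}

```text
clock: 6.45
eef_pos: [463.8, -151.7, 20.7]
tool_rot: [3.141, -0.001, 1.063]
force: [-1.2, 1.3, 7.5]
width: 33.6
gripper_force: 58.9
```

Request:
{"api": "step_arm", "payload": {"series": [[[0, 0, 0, 0, 0, 0, 1], [0, 0, 0, 0, 0, 0, 1], [0, 0, 0, 0, 0, -0.2, 1], [0, 0, 0, 0, 0, -0.2, 1], [0, 0, 0, 0, 0, -0.2, 1], [0, 0, 0, 0, 0, -0.2, 1], [0, 0, 0, 0, 0, 0, 1], [0, 0, 0, 0, 0, 0, 1]]]}}

```text
clock: 7.25
eef_pos: [463.8, -151.4, 140.0]
tool_rot: [3.141, -0.001, 1.064]
force: [0.2, 0.0, -2.1]
width: 33.4
gripper_force: 61.1
```

```bash
python3 -c "
from h import *
snap('scene','g1.png')
# overlay check of reader model
p=snap('top');s=snap('scene')
im=p['img'].copy();sm=s['img'].copy()
K=4;im=cv2.resize(im,None,fx=K,fy=K,interpolation=3);sm=cv2.resize(sm,None,fx=K,fy=K,interpolation=3)
def ln(img,c,A,B,col):
    a,b=[tuple(int(v) for v in ((proj(c,X)+.5)*K-.5)) for X in (A,B)]
    cv2.line(img,a,b,col,1)
P=lambda a,b,z:[*rd(a,b),z]
for img,c in((im,p),(sm,s)):
    for z in(6,56): ln(img,c,P(662,-110,z),P(662,190,z),(255,0,0))
    for z in(6,52): ln(img,c,P(574,-110,z),P(574,190,z),(0,160,0))
    for b in(164,69,-26):
        for a in (0,):
            ln(img,c,P(626,b,18),P(662,b,18),(255,0,255)); ln(img,c,P(626,b,6),P(626,b,18),(0,0,255))
a=im[500:860,840:1420]; b=sm[740:1160,1000:1520]
cv2.imwrite('pics/ov.png',cv2.resize(a,None,fx=1.3,fy=1.3)[:,:,::-1]);cv2.imwrite('pics/ov2.png',cv2.resize(b,None,fx=1.4,fy=1.4)[:,:,::-1])
plan(*rd(625,136),130,-6.5)"
```

```text
t 7.4 pos [ 462.7 -151.3  138.6] rpy [-1.7984e+02  4.0000e-02  6.0920e+01] F [ 0.4 -0.1 -1.9] w 33.5 gf 61.1
 turn 1.498 shift [ 0.988 -1.56   0.058] rows 6.0
```

View pics/ov.png

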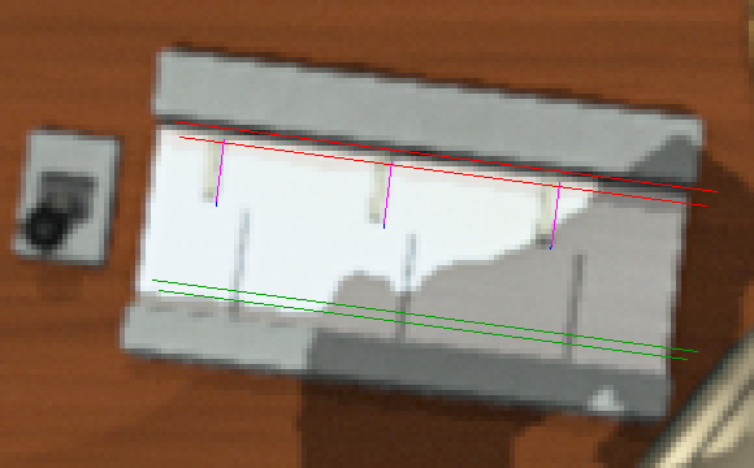

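View pics/ov2.png

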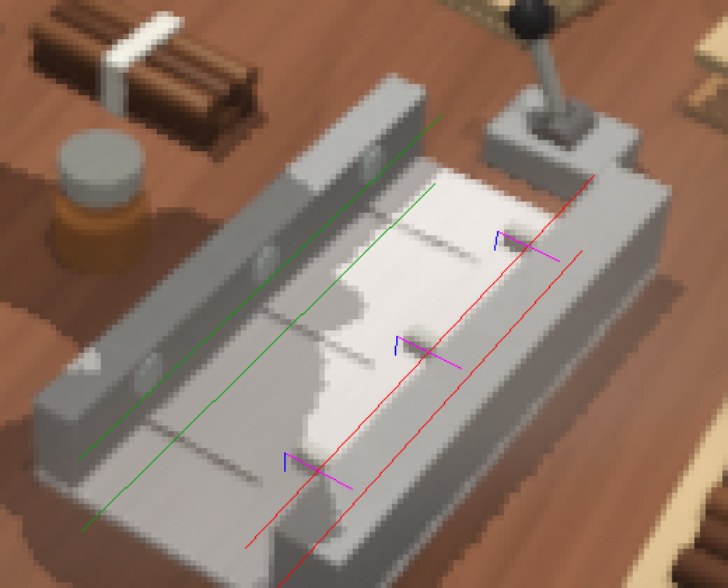

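Cell B is gripped: the scene overlay shows the reader model fits to 3 mm, with the wall and stops slightly farther out. Next I carry it to bay1.

Request:
{"api": "step_arm", "payload": {"series": [[[0, 0, 0.187, 0, 0, 0, 1], [0, 0, 0.187, 0, 0, 0, 1], [0, 0, 0.187, 0, 0, 0, 1], [0, 0, 0.187, 0, 0, 0, 1], [0, 0, 0.187, 0, 0, 0, 1], [0, 0, 0.187, 0, 0, 0, 1], [0, 0, 0.187, 0, 0, 0, 1], [0, 0, 0.187, 0, 0, 0, 1]]]}}

```text
clock: 8.2
eef_pos: [463.0, -151.6, 138.7]
tool_rot: [3.142, 0.003, -0.118]
force: [-0.3, 0.0, -2.0]
width: 33.5
gripper_force: 61.1
```

Request:
{"api": "step_arm", "payload": {"series": [[[0, 0, 0, 0.165, -0.26, 0.01, 1], [0, 0, 0, 0.165, -0.26, 0.01, 1], [0, 0, 0, 0.165, -0.26, 0.01, 1], [0, 0, 0, 0.165, -0.26, 0.01, 1], [0, 0, 0, 0.165, -0.26, 0.01, 1], [0, 0, 0, 0.163, -0.26, 0.01, 1], [0, 0, 0, 0, 0, 0, 1], [0, 0, 0, 0, 0, 0, 1], [0, 0, 0, 0, 0, 0, 1], [0, 0, 0, 0, 0, 0, 1]]]}}

```text
clock: 9.2
eef_pos: [636.3, 62.4, 130.6]
tool_rot: [3.141, 0.001, -0.115]
force: [0.2, -0.3, -1.9]
width: 33.5
gripper_force: 61.1
```

```bash
python3 -c "
from h import *
plan(*rd(625,138),60,-6.5)"
```

```text
t 9.2 pos [636.3  62.4 130.6] rpy [ 1.7996e+02  6.0000e-02 -6.5800e+00] F [ 0.2 -0.3 -1.9] w 33.5 gf 61.1
 turn -0.002 shift [-0.001 -0.027  0.471] rows 2.0
```

Request:
{"api": "step_arm", "payload": {"series": [[[0, 0, 0, 0, -0.027, 0.17, 1], [0, 0, 0, 0, 0, 0.17, 1], [0, 0, 0, 0, 0, 0.17, 1], [0, 0, 0, 0, 0, 0.15, 1], [0, 0, 0, 0, 0, 0, 1], [0, 0, 0, 0, 0, 0, 1], [0, 0, 0, 0, 0, 0, 1]]]}}

```text
clock: 9.9
eef_pos: [638.8, 67.4, 33.6]
tool_rot: [-3.142, -0.003, -0.113]
force: [-0.4, 0.3, -1.8]
width: 33.8
gripper_force: 61.1
```

Request:
{"api": "step_arm", "payload": {"series": [[[0, 0, 0, 0, 0, 0.01, 1], [0, 0, 0, 0, 0, 0, 1], [0, 0, 0, 0, 0, 0, 1]]]}}

```text
clock: 10.2
eef_pos: [637.9, 68.3, 30.9]
tool_rot: [-3.141, -0.001, -0.112]
force: [0.5, -0.8, -1.5]
width: 33.4
gripper_force: 61.1
```

Request:
{"api": "step_arm", "payload": {"series": [[[0, 0, 0, 0, 0, 0.015, 1], [0, 0, 0, 0, 0, 0.01, 1], [0, 0, 0, 0, 0, 0, 1], [0, 0, 0, 0, 0, 0, 1], [0, 0, 0, 0, 0, 0, 1]]]}}

```text
clock: 10.7
eef_pos: [637.8, 68.3, 27.0]
tool_rot: [-3.141, -0.0, -0.112]
force: [-0.9, 0.6, 3.1]
width: 33.5
gripper_force: 61.7
```

Request:
{"api": "step_arm", "payload": {"series": [[[0, 0, 0, 0.04, 0, 0, 1], [0, 0, 0, 0.04, 0, 0, 1], [0, 0, 0, 0.02, 0, 0, 1], [0, 0, 0, 0, 0, 0, 1], [0, 0, 0, 0, 0, 0, 1], [0, 0, 0, 0, 0, 0, 1]]]}}

```text
clock: 11.3
eef_pos: [652.8, 66.5, 26.9]
tool_rot: [-3.141, -0.001, -0.112]
force: [-2.0, 0.4, 5.3]
width: 33.5
gripper_force: 62.0
```

Request:
{"api": "step_arm", "payload": {"series": [[[0, 0, 0, 0.013, 0, 0, 1], [0, 0, 0, 0, 0, 0, 1], [0, 0, 0, 0, 0, 0, 1]]]}}

```text
clock: 11.6
eef_pos: [653.5, 66.5, 27.0]
tool_rot: [-3.141, 0.002, -0.112]
force: [-4.7, 1.3, 8.0]
width: 33.5
gripper_force: 62.4
```

Request:
{"api": "step_arm", "payload": {"series": [[[0, 0, 0, 0.013, 0, 0, 1], [0, 0, 0, 0, 0, 0, 1], [0, 0, 0, 0, 0, 0, 1]]]}}

```text
clock: 11.9
eef_pos: [653.5, 66.5, 26.9]
tool_rot: [-3.141, 0.006, -0.112]
force: [-8.5, 1.9, 11.0]
width: 33.6
gripper_force: 62.9
```

Request:
{"api": "step_arm", "payload": {"series": [[[0, 0, 0, 0, -0.02, 0, 1], [0, 0, 0, 0, -0.013, 0, 1], [0, 0, 0, 0, 0, 0, 1], [0, 0, 0, 0, 0, 0, 1], [0, 0, 0, 0, 0, 0, 1]]]}}

```text
clock: 12.4
eef_pos: [653.5, 67.2, 26.7]
tool_rot: [3.137, 0.006, -0.114]
force: [-9.2, -4.3, 10.2]
width: 33.5
gripper_force: 62.5
```

Request:
{"api": "step_arm", "payload": {"series": [[[0, 0, 0, 0, -0.013, 0, 1], [0, 0, 0, 0, 0, 0, 1], [0, 0, 0, 0, 0, 0, 1]]]}}

```text
clock: 12.7
eef_pos: [653.6, 67.8, 26.7]
tool_rot: [3.135, 0.006, -0.115]
force: [-9.7, -5.5, 9.2]
width: 33.8
gripper_force: 62.4
```

Request:
{"api": "step_arm", "payload": {"series": [[[0, 0, 0, 0, -0.013, 0, 1], [0, 0, 0, 0, 0, 0, 1], [0, 0, 0, 0, 0, 0, 1]]]}}

```text
clock: 13.0
eef_pos: [653.6, 68.7, 26.6]
tool_rot: [3.134, 0.006, -0.115]
force: [-9.1, -6.4, 9.3]
width: 33.4
gripper_force: 62.3
```

Request:
{"api": "step_arm", "payload": {"series": [[[0, 0, 0, 0, -0.02, -0.01, 1], [0, 0, 0, 0, 0, 0, 1], [0, 0, 0, 0, 0, 0, 1], [0, 0, 0, 0, 0, 0, 1]]]}}

```text
clock: 13.4
eef_pos: [654.2, 73.8, 27.2]
tool_rot: [3.136, 0.006, -0.114]
force: [-6.6, -5.1, 4.0]
width: 33.6
gripper_force: 61.7
```

Request:
{"api": "step_arm", "payload": {"series": [[[0, 0, 0, 0, -0.02, -0.01, 1], [0, 0, 0, 0, 0, 0, 1], [0, 0, 0, 0, 0, 0, 1], [0, 0, 0, 0, 0, 0, 1]]]}}

```text
clock: 13.8
eef_pos: [654.3, 74.2, 27.6]
tool_rot: [3.132, 0.006, -0.115]
force: [-5.3, -7.9, -2.5]
width: 33.7
gripper_force: 61.0
```

Request:
{"api": "step_arm", "payload": {"series": [[[0, 0, 0, 0, -0.02, 0, 1], [0, 0, 0, 0, 0, 0, 1], [0, 0, 0, 0, 0, 0, 1], [0, 0, 0, 0, 0, 0, 1]]]}}

```text
clock: 14.2
eef_pos: [654.3, 74.5, 27.7]
tool_rot: [3.128, 0.006, -0.116]
force: [-7.0, -11.6, -2.4]
width: 33.5
gripper_force: 60.9
```

Request:
{"api": "step_arm", "payload": {"series": [[[0, 0, 0, 0, 0.03, 0.013, 1], [0, 0, 0, 0, 0, 0, 1], [0, 0, 0, 0, 0, 0, 1], [0, 0, 0, 0, 0, 0, 1]]]}}

```text
clock: 14.6
eef_pos: [654.2, 73.9, 26.8]
tool_rot: [3.134, 0.006, -0.115]
force: [-7.3, -6.8, 3.9]
width: 33.6
gripper_force: 61.8
```

Request:
{"api": "step_arm", "payload": {"series": [[[0, 0, 0, 0, 0, 0, 0.4], [0, 0, 0, 0, 0, 0, 0.4], [0, 0, 0, 0, 0, 0, 0.4], [0, 0, 0, 0, 0, 0, 0.4], [0, 0, 0, 0, 0, 0, 0.4]]]}}

```text
clock: 15.1
eef_pos: [658.2, 79.7, 27.7]
tool_rot: [-3.141, -0.001, -0.111]
force: [-0.1, 0.5, -0.6]
width: 50.8
gripper_force: 0.0
```

Request:
{"api": "step_arm", "payload": {"series": [[[0, 0, 0, -0.01, 0.02, -0.05, 0.4], [0, 0, 0, 0, 0, -0.25, 0.4], [0, 0, 0, 0, 0, -0.25, 0.4], [0, 0, 0, 0, 0, -0.25, 0.2], [0, 0, 0, -0.3, 0.1, 0, 0], [0, 0, 0, -0.3, 0.1, 0, 0], [0, 0, 0, 0, 0, 0, 0], [0, 0, 0, 0, 0, 0, 0], [0, 0, 0, 0, 0, 0, 0]]]}}

```text
clock: 16.0
eef_pos: [564.9, 57.1, 148.4]
tool_rot: [-3.141, -0.002, -0.111]
force: [0.7, -0.2, -0.1]
width: 85.4
gripper_force: 0.0
```

```bash
cat >> h.py <<'E'
def ribs(p,roi,z=64.):
    "black rib -> centre and yaw in the reader (dark thin blob)"
    c0,r0,c1,r1=roi; im=cv2.resize(p['img'][r0:r1,c0:c1],None,fx=4,fy=4,interpolation=cv2.INTER_CUBIC)
    return im
E
python3 -c "
from h import *
p=snap('top'); s=snap('scene')
print('top',[(np.round(d['centre'],1).tolist(),round(d['score'],2)) for d in ctrl.recognise(p,'cell1_mid')],proj(p,[*rd(642,148),37]))
print('scn',[(np.round(d['centre'],1).tolist(),round(d['score'],2)) for d in ctrl.recognise(s,'cell1_mid')],proj(s,[*rd(642,148),37]))
for o in lids(p,(320,165,405,255)): print(o)
c=proj(p,[*rd(642,148),68]).astype(int);q=proj(s,[*rd(642,148),45]).astype(int)
a=cv2.resize(p['img'][c[1]-20:c[1]+20,c[0]-20:c[0]+20],None,fx=10,fy=10,interpolation=3)
b=cv2.resize(s['img'][q[1]-20:q[1]+20,q[0]-20:q[0]+20],None,fx=10,fy=10,interpolation=3)
cv2.imwrite('pics/b1.png',np.hstack([a,b])[:,:,::-1]); print(c,q)
plan(425.4,-254.7,120,16.6)"
```

```text
top [([374.6, 272.8], 0.6), ([371.1, 238.0], 0.56)] [256.97178745 157.85394671]
scn [([169.0, 257.7], 0.64), ([203.5, 269.0], 0.57), ([346.9, 190.6], 0.45)] [341.17462736 226.33550998]
([585.6, -288.5], [37.4, 15.4], 172.9)
([583.5, -310.6], [37.0, 15.4], 174.7)
([536.1, -130.2], [21.3, 51.8], 82.6)
([428.5, -265.3], [15.6, 37.0], 16.3)
([422.3, -244.0], [15.1, 37.2], 16.3)
[256 156] [341 224]
t 16.2 pos [564.4  56.8 147.7] rpy [ 1.7997e+02 -5.0000e-02 -6.3600e+00] F [-0.4 -0.2  0.1] w 85.4 gf 0.0
 turn -0.51 shift [-1.481  1.725  0.184] rows 7.0
```

View pics/b1.png

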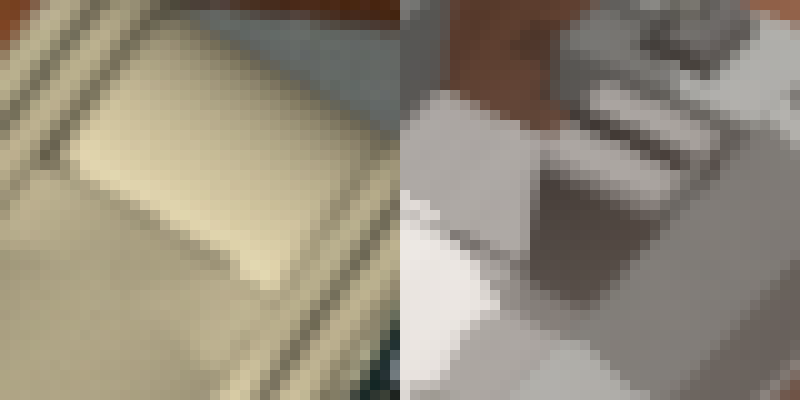

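Right-hand panel: cell B stands upright, hard against the wall, near scene pixel (341,224). Next is cell C.

Request:
{"api": "step_arm", "payload": {"series": [[[0, 0, -0.17, 0, 0, 0, 0], [0, 0, -0.17, 0, 0, 0, 0], [0, 0, -0.17, 0, 0, 0, 0], [0, 0, 0, -0.185, 0.216, 0.023, 0], [0, 0, 0, -0.185, 0.216, 0.023, 0], [0, 0, 0, -0.185, 0.216, 0.023, 0], [0, 0, 0, -0.185, 0.216, 0.023, 0], [0, 0, 0, -0.185, 0.216, 0.023, 0], [0, 0, 0, -0.185, 0.216, 0.023, 0], [0, 0, 0, -0.185, 0.216, 0.023, 0], [0, 0, 0, -0.185, 0.216, 0.023, 0], [0, 0, 0, 0, 0, 0, 0]]]}}

```text
clock: 17.4
eef_pos: [421.3, -262.5, 120.6]
tool_rot: [3.136, 0.002, 0.278]
force: [1.0, 0.0, -0.1]
width: 85.5
gripper_force: 0.0
```

Request:
{"api": "step_arm", "payload": {"series": [[[0, 0, 0, 0, 0, 0.15, 0], [0, 0, 0, 0, 0, 0.15, 0], [0, 0, 0, 0, 0, 0, 0], [0, 0, 0, 0, 0, 0, 0], [0, 0, 0, 0, 0, 0, 0]]]}}

```text
clock: 17.9
eef_pos: [425.0, -255.4, 75.9]
tool_rot: [3.14, -0.001, 0.289]
force: [0.1, -0.7, 0.1]
width: 85.5
gripper_force: 0.0
```

```bash
python3 -c "
from h import *
p=snap('top')
for o in lids(p,(230,140,405,255)): print(o)
plan(425.4,-254.7,20,16.6)
c=proj(p,[*rd(642,148),68]).astype(int)
s=snap('scene');q=proj(s,[425,-255,40]).astype(int)
a=cv2.resize(p['img'][c[1]-20:c[1]+20,c[0]-20:c[0]+20],None,fx=10,fy=10,interpolation=3)
b=cv2.resize(s['img'][q[1]-40:q[1]+40,q[0]-40:q[0]+40],None,fx=5,fy=5,interpolation=3)
cv2.imwrite('pics/b2.png',np.hstack([a,b])[:,:,::-1]); print(c)
"
```

```text
([660.8, 62.7], [40.9, 15.4], 175.8)
([583.6, -311.3], [14.8, 36.9], 0.1)
([554.7, 91.6], [7.5, 74.6], 83.9)
([552.3, 25.0], [17.8, 53.5], 83.2)
([465.0, 0.7], [28.1, 40.0], 1.0)
([415.4, 116.3], [14.2, 52.4], 82.4)
t 17.95 pos [ 425.1 -255.3   76. ] rpy [ 1.7992e+02 -6.0000e-02  1.6560e+01] F [ 0.  -0.2  0.1] w 85.4 gf 0.0
 turn -0.001 shift [ 0.003 -0.004  0.373] rows 2.0
[256 156]
```

View pics/b2.png

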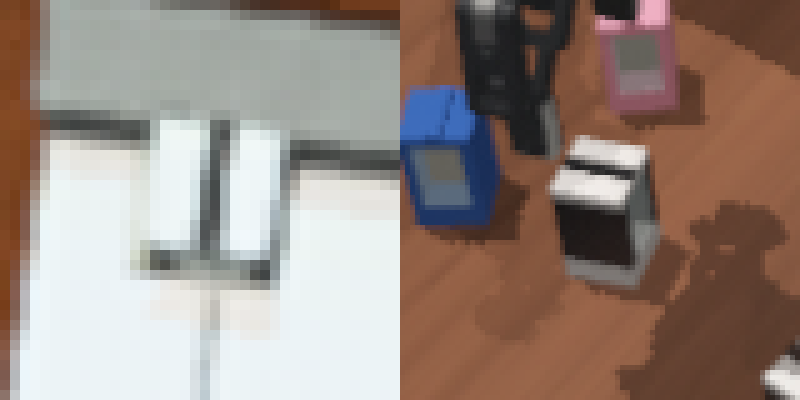

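```bash
python3 -c "
from h import *
s=snap('scene');q=proj(s,[425,-255,40]).astype(int)
f=lambda X:((proj(s,X)-q+40)*5+[400,0]).round()
for X in ([425,-255,62],[439.3,-303,85],[410.7,-207,85],[425,-255,76]): print(X,f(X))
p=snap('top')
print([(np.round(d['centre'],1).tolist(),round(d['score'],2)) for d in ctrl.recognise(s,'cell1_mid')],q)
c=ctrl.read_state();print(c['eef_pos'])
"
```

```text
[425, -255, 62] [595. 173.]
[439.3, -303, 85] [546. 217.]
[410.7, -207, 85] [629.  68.]
[425, -255, 76] [591. 153.]
[([205.7, 269.4], 0.92), ([169.6, 261.2], 0.88)] [200 270]
[ 424.75171634 -254.96651155   75.66893685]
```

Request:
{"api": "step_arm", "payload": {"series": [[[0, 0, 0, 0, 0, 0.1, 0], [0, 0, 0, 0, 0, 0.07, 0], [0, 0, 0, 0, 0, 0, 0], [0, 0, 0, 0, 0, 0, 0]]]}}

```text
clock: 18.55
eef_pos: [424.0, -254.9, 49.5]
tool_rot: [-3.141, 0.0, 0.288]
force: [0.1, 0.1, -0.2]
width: 85.5
gripper_force: 0.0
```

```bash
python3 -c "
from h import *
s=snap('scene');q=proj(s,[425,-255,40]).astype(int)
b=cv2.resize(s['img'][q[1]-45:q[1]+35,q[0]-40:q[0]+40],None,fx=6,fy=6,interpolation=3)
cv2.imwrite('pics/b3.png',b[:,:,::-1])
plan(425.4,-254.7,20,16.6)
"
```

```text
t 18.6 pos [ 424.3 -255.1   49.8] rpy [179.99  -0.    16.53] F [-0.   0.  -0.1] w 85.3 gf 0.0
 turn -0.002 shift [ 0.008 -0.001  0.199] rows 1.0
```

View pics/b3.png

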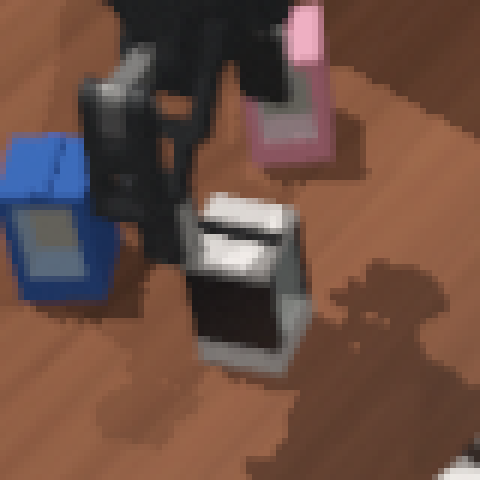

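```bash
python3 -c "
from h import *
s=snap('scene')
for z in (50,62,75):
    a=ray(s,[160+165/6,225+265/6],z);b=ray(s,[160+265/6,225+98/6],z);print(z,a.round(),b.round(),((a+b)/2).round(),np.linalg.norm(a-b).round())
p=snap('top'); a=ray
im=cv2.resize(p['img'][215:290,315:425],None,fx=6,fy=6,interpolation=3);cv2.imwrite('pics/t3.png',im[:,:,::-1])
print(((proj(p,[425,-255,62])-[315,215])*6).round())
"
```

```text
50 [ 402. -273.   50.] [ 376. -176.   50.] [ 389. -224.   50.] 101.0
62 [ 411. -280.   62.] [ 385. -185.   62.] [ 398. -233.   62.] 99.0
75 [ 420. -289.   75.] [ 395. -195.   75.] [ 407. -242.   75.] 97.0
[345. 148.]
```

View pics/t3.png

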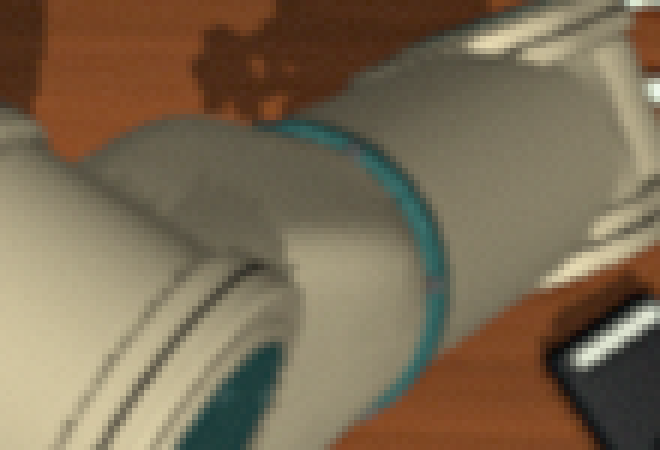

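The b3 crop suggests the open fingertips sit higher than the TCP reading implies. I'll descend to the same height as before and check pictures before and after closing.

Request:
{"api": "step_arm", "payload": {"series": [[[0, 0, 0, 0.007, 0, 0.1, 0], [0, 0, 0, 0, 0, 0.1, 0], [0, 0, 0, 0, 0, 0, 0], [0, 0, 0, 0, 0, 0, 0], [0, 0, 0, 0, 0, 0, 0]]]}}

```text
clock: 19.2
eef_pos: [425.7, -255.0, 20.3]
tool_rot: [3.141, -0.001, 0.289]
force: [-0.4, 0.7, -0.2]
width: 85.6
gripper_force: 0.0
```

```bash
python3 -c "
from h import *
s=snap('scene','o1.png'); plan(425.4,-254.7,20,16.6)"
```

```text
t 19.25 pos [ 425.7 -255.    20.3] rpy [ 1.7995e+02 -4.0000e-02  1.6540e+01] F [ 0.5 -0.1  0.4] w 85.6 gf 0.0
 turn -0.001 shift [-0.002 -0.002  0.002] rows 1.0
```

Request:
{"api": "step_arm", "payload": {"series": [[[0, 0, 0, 0, 0, 0, 1], [0, 0, 0, 0, 0, 0, 1], [0, 0, 0, 0, 0, 0, 1], [0, 0, 0, 0, 0, 0, 1], [0, 0, 0, 0, 0, 0, 1], [0, 0, 0, 0, 0, 0, 1], [0, 0, 0, 0, 0, 0, 1], [0, 0, 0, 0, 0, 0, 1]]]}}

```text
clock: 20.05
eef_pos: [425.4, -254.4, 20.1]
tool_rot: [-3.141, -0.001, 0.289]
force: [-0.1, 0.9, 5.6]
width: 34.0
gripper_force: 59.1
```

```bash
python3 -c "
from h import *
s=snap('scene','o2.png'); plan(425.4,-254.7,20,16.6)
L=[]
for f in('o1','o2'):
    im=cv2.imread('pics/'+f+'.png')[215:305,155:245]
    im=cv2.resize(im,None,fx=4.4,fy=4.4,interpolation=3)
    e=ctrl.read_state()['eef_pos']
    for k,X in enumerate(([439.3,-303,20],[410.7,-207,20],[425,-255,20],[425,-255,62])):
        u=((proj(s,X)-[155,215]+.5)*4.4).astype(int); cv2.circle(im,tuple(int(v) for v in u),3,[(0,255,0),(0,255,0),(255,255,0),(0,0,255)][k],-1)
    L.append(im)
cv2.imwrite('pics/o12.png',np.hstack(L))"
```

```text
t 20.1 pos [ 425.4 -254.4   20.1] rpy [-1.7998e+02 -4.0000e-02  1.6540e+01] F [-1.5  1.4  6.2] w 33.4 gf 59.1
 turn -0.001 shift [-0.001  0.002  0.001] rows 1.0
```

View pics/o12.png

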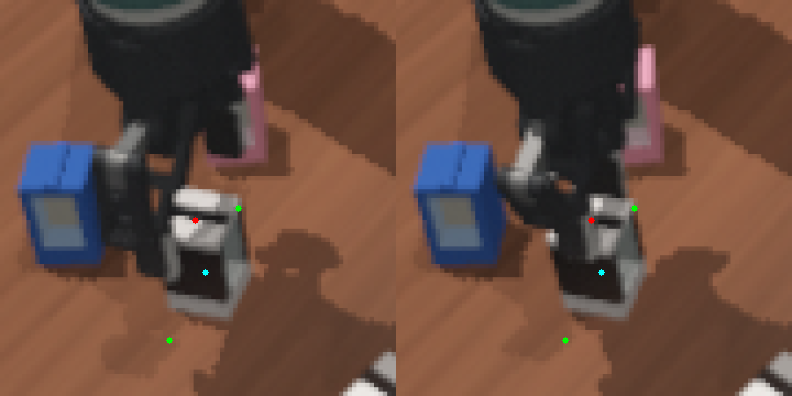

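The closed view shows the fingers on the cell's −x half, as for cell B, which sat about 6 mm ahead of the TCP. I'll regrip C 7 mm further along tool x.

Request:
{"api": "step_arm", "payload": {"series": [[[0, 0, 0, 0, 0, 0, 0.3], [0, 0, 0, 0, 0, 0, 0.3], [0, 0, 0, 0, 0, 0, 0.3], [0, 0, 0, 0.047, 0, 0, 0.3], [0, 0, 0, 0, 0, 0, 0.3], [0, 0, 0, 0, 0, 0, 0.3], [0, 0, 0, 0, 0, 0, 1], [0, 0, 0, 0, 0, 0, 1], [0, 0, 0, 0, 0, 0, 1], [0, 0, 0, 0, 0, 0, 1], [0, 0, 0, 0, 0, 0, 1], [0, 0, 0, 0, 0, 0, 1]]]}}

```text
clock: 21.3
eef_pos: [432.0, -252.4, 19.9]
tool_rot: [-3.141, -0.0, 0.289]
force: [-0.8, 1.1, 6.7]
width: 34.1
gripper_force: 59.4
```

Request:
{"api": "step_arm", "payload": {"series": [[[0, 0, 0, 0, 0, -0.2, 1], [0, 0, 0, 0, 0, -0.2, 1], [0, 0, 0, 0, 0, -0.2, 1], [0, 0, 0, 0, 0, -0.2, 1], [0, 0, 0.171, 0, 0, 0, 1], [0, 0, 0.171, 0, 0, 0, 1], [0, 0, 0.171, 0, 0, 0, 1], [0, 0, 0, 0, 0, 0, 1], [0, 0, 0, 0, 0, 0, 1]]]}}

```text
clock: 22.2
eef_pos: [431.8, -252.5, 139.3]
tool_rot: [3.141, 0.001, -0.111]
force: [0.7, -0.6, -2.5]
width: 33.9
gripper_force: 60.7
```

```bash
python3 -c "
from h import *
plan(*rd(628,43),130,-6.5)
p=snap('top'); c=proj(p,[*rd(645,148),68]); print(c)
for o in lids(p,(230,140,330,190),68): print(o,'rd',np.dot(o[0],ex).round(1),np.dot(o[0],ey).round(1))"
```

```text
t 22.2 pos [ 431.8 -252.5  139.3] rpy [ 1.7999e+02  5.0000e-02 -6.3600e+00] F [ 0.7 -0.6 -2.5] w 33.9 gf 60.7
 turn 0.003 shift [ 1.136 -1.633  0.062] rows 7.0
[256.59364417 155.00993383]
([659.8, 62.4], [40.8, 15.3], 175.5) rd 648.5 136.7
```

Request:
{"api": "step_arm", "payload": {"series": [[[0, 0, 0, 0.162, -0.233, 0.009, 1], [0, 0, 0, 0.162, -0.233, 0.009, 1], [0, 0, 0, 0.162, -0.233, 0.009, 1], [0, 0, 0, 0.162, -0.233, 0.009, 1], [0, 0, 0, 0.162, -0.233, 0.009, 1], [0, 0, 0, 0.162, -0.233, 0.009, 1], [0, 0, 0, 0.162, -0.233, 0.009, 1], [0, 0, 0, 0, 0, 0, 1], [0, 0, 0, 0, 0, 0, 1], [0, 0, 0, 0, 0, 0, 1]]]}}

```text
clock: 23.25
eef_pos: [628.1, -30.4, 130.1]
tool_rot: [3.141, 0.001, -0.115]
force: [-0.5, 0.3, -0.9]
width: 33.4
gripper_force: 60.7
```

Request:
{"api": "step_arm", "payload": {"series": [[[0, 0, 0, 0, 0, 0.17, 1], [0, 0, 0, 0, 0, 0.17, 1], [0, 0, 0, 0, 0, 0.17, 1], [0, 0, 0, 0, 0, 0.14, 1], [0, 0, 0, 0, 0, 0, 1], [0, 0, 0, 0, 0, 0, 1], [0, 0, 0, 0, 0, 0, 1]]]}}

```text
clock: 23.95
eef_pos: [629.8, -30.1, 34.3]
tool_rot: [3.141, -0.002, -0.115]
force: [0.1, -1.2, -1.6]
width: 33.8
gripper_force: 60.7
```

```bash
python3 -c "
from h import *
plan(*rd(628,43),27,-6.5)"
```

```text
t 23.95 pos [629.8 -30.1  34.3] rpy [ 1.7998e+02 -1.3000e-01 -6.6000e+00] F [ 0.1 -1.2 -1.6] w 33.8 gf 60.7
 turn -0.002 shift [-0.008 -0.01   0.048] rows 1.0
```

Request:
{"api": "step_arm", "payload": {"series": [[[0, 0, 0, 0, 0, 0.02, 1], [0, 0, 0, 0, 0, 0.02, 1], [0, 0, 0, 0, 0, 0, 1], [0, 0, 0, 0, 0, 0, 1], [0, 0, 0, 0, 0, 0, 1], [0, 0, 0, 0, 0, 0, 1]]]}}

```text
clock: 24.55
eef_pos: [629.0, -28.9, 26.7]
tool_rot: [-3.142, -0.0, -0.114]
force: [0.3, -1.0, -1.1]
width: 33.9
gripper_force: 60.7
```

Request:
{"api": "step_arm", "payload": {"series": [[[0, 0, 0, 0.04, 0, 0, 1], [0, 0, 0, 0.04, 0, 0, 1], [0, 0, 0, 0.02, 0, 0, 1], [0, 0, 0, 0, 0, 0, 1], [0, 0, 0, 0, 0, 0, 1], [0, 0, 0, 0, 0, 0, 1]]]}}

```text
clock: 25.15
eef_pos: [643.6, -30.7, 26.5]
tool_rot: [-3.142, 0.0, -0.114]
force: [-0.3, -0.5, -1.1]
width: 34.0
gripper_force: 60.7
```

Request:
{"api": "step_arm", "payload": {"series": [[[0, 0, 0, 0.02, 0, 0, 1], [0, 0, 0, 0, 0, 0, 1], [0, 0, 0, 0, 0, 0, 1], [0, 0, 0, 0, 0, 0, 1]]]}}

```text
clock: 25.55
eef_pos: [646.7, -31.0, 26.6]
tool_rot: [-3.142, 0.0, -0.114]
force: [-0.1, -0.4, -1.8]
width: 33.6
gripper_force: 60.7
```

Request:
{"api": "step_arm", "payload": {"series": [[[0, 0, 0, 0.02, 0, 0, 1], [0, 0, 0, 0, 0, 0, 1], [0, 0, 0, 0, 0, 0, 1], [0, 0, 0, 0, 0, 0, 1]]]}}

```text
clock: 25.95
eef_pos: [649.8, -31.3, 26.6]
tool_rot: [3.142, 0.0, -0.114]
force: [0.6, 0.4, -1.9]
width: 33.6
gripper_force: 60.7
```

Request:
{"api": "step_arm", "payload": {"series": [[[0, 0, 0, 0.02, 0, 0, 1], [0, 0, 0, 0, 0, 0, 1], [0, 0, 0, 0, 0, 0, 1], [0, 0, 0, 0, 0, 0, 1]]]}}

```text
clock: 26.35
eef_pos: [652.8, -31.7, 26.6]
tool_rot: [3.142, 0.0, -0.114]
force: [0.2, -0.1, -1.6]
width: 33.7
gripper_force: 60.7
```

Request:
{"api": "step_arm", "payload": {"series": [[[0, 0, 0, 0.02, 0, 0, 1], [0, 0, 0, 0, 0, 0, 1], [0, 0, 0, 0, 0, 0, 1], [0, 0, 0, 0, 0, 0, 1]]]}}

```text
clock: 26.75
eef_pos: [653.2, -31.6, 26.2]
tool_rot: [-3.141, 0.005, -0.114]
force: [-5.7, -0.0, 1.6]
width: 33.8
gripper_force: 61.0
```

Request:
{"api": "step_arm", "payload": {"series": [[[0, 0, 0, 0.02, 0, 0, 1], [0, 0, 0, 0, 0, 0, 1], [0, 0, 0, 0, 0, 0, 1], [0, 0, 0, 0, 0, 0, 1]]]}}

```text
clock: 27.15
eef_pos: [653.2, -31.6, 26.1]
tool_rot: [-3.14, 0.011, -0.115]
force: [-11.3, 1.0, 6.4]
width: 33.9
gripper_force: 61.6
```

Run:
```python
from h import *
p=snap('top');s=snap('scene')
c=proj(s,[*rd(645,53),50]).astype(int)
b=cv2.resize(s['img'][c[1]-45:c[1]+35,c[0]-40:c[0]+60],None,fx=5,fy=5,interpolation=3)
c=proj(p,[*rd(645,100),68]).astype(int)
a=cv2.resize(p['img'][c[1]-30:c[1]+50,c[0]-30:c[0]+30],None,fx=5,fy=5,interpolation=3)
cv2.imwrite('pics/w2.png',np.hstack([a,b])[:,:,::-1])
```

```text
(no output)
```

View pics/w2.png

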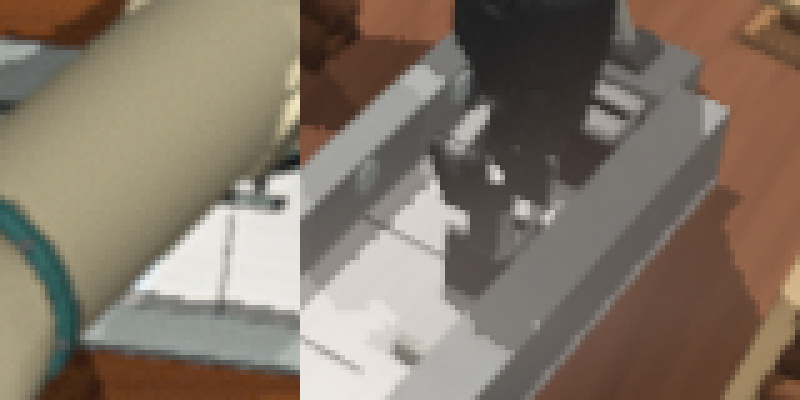

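The scene crop shows cell C upright in bay2 against the wall, with bay1's cell still home. Now pushing C to the side stop.

Request:
{"api": "step_arm", "payload": {"series": [[[0, 0, 0, -0.015, 0, -0.007, 1], [0, 0, 0, 0, -0.03, 0, 1], [0, 0, 0, 0, -0.03, 0, 1], [0, 0, 0, 0, 0, 0, 1], [0, 0, 0, 0, 0, 0, 1], [0, 0, 0, 0, 0, 0, 1]]]}}

```text
clock: 27.85
eef_pos: [654.2, -23.4, 26.7]
tool_rot: [3.141, 0.006, -0.115]
force: [-7.2, -1.0, -1.2]
width: 33.4
gripper_force: 60.7
```

Request:
{"api": "step_arm", "payload": {"series": [[[0, 0, 0, 0, -0.02, 0, 1], [0, 0, 0, 0, 0, 0, 1], [0, 0, 0, 0, 0, 0, 1], [0, 0, 0, 0, 0, 0, 1]]]}}

```text
clock: 28.25
eef_pos: [654.4, -21.5, 26.8]
tool_rot: [3.14, 0.006, -0.115]
force: [-8.3, -1.5, -1.2]
width: 33.7
gripper_force: 60.7
```

Request:
{"api": "step_arm", "payload": {"series": [[[0, 0, 0, 0, -0.02, 0, 1], [0, 0, 0, 0, 0, 0, 1], [0, 0, 0, 0, 0, 0, 1], [0, 0, 0, 0, 0, 0, 1]]]}}

```text
clock: 28.65
eef_pos: [654.5, -21.2, 26.9]
tool_rot: [3.136, 0.006, -0.116]
force: [-7.7, -5.1, -0.9]
width: 33.7
gripper_force: 60.6
```

Request:
{"api": "step_arm", "payload": {"series": [[[0, 0, 0, 0, 0.01, 0.01, 1], [0, 0, 0, 0, 0, 0, 1], [0, 0, 0, 0, 0, 0, 1], [0, 0, 0, 0, 0, 0, 0.4], [0, 0, 0, 0, 0, 0, 0.4], [0, 0, 0, 0, 0, 0, 0.4], [0, 0, 0, 0, 0, 0, 0.4], [0, 0, 0, 0, 0, 0, 0.4]]]}}

```text
clock: 29.45
eef_pos: [658.5, -18.5, 26.3]
tool_rot: [-3.141, -0.001, -0.114]
force: [-0.0, -0.5, 1.5]
width: 51.1
gripper_force: 0.0
```

Request:
{"api": "step_arm", "payload": {"series": [[[0, 0, 0, -0.01, 0, -0.05, 0.4], [0, 0, 0, 0, 0, -0.25, 0.4], [0, 0, 0, 0, 0, -0.25, 0.4], [0, 0, 0, 0, 0, -0.25, 0.2], [0, 0, 0, -0.1, 0.3, 0, 0], [0, 0, 0, -0.1, 0.3, 0, 0], [0, 0, 0, -0.1, 0.3, 0, 0], [0, 0, 0, 0, 0.3, 0, 0], [0, 0, 0, 0, 0.3, 0, 0], [0, 0, 0, 0, 0, 0, 0], [0, 0, 0, 0, 0, 0, 0], [0, 0, 0, 0, 0, 0, 0]]]}}

```text
clock: 30.65
eef_pos: [586.7, -235.3, 146.2]
tool_rot: [-3.14, -0.0, -0.113]
force: [0.4, 0.4, 0.0]
width: 85.1
gripper_force: 0.0
```

```bash
cat >> h.py <<'E'
def inreader(p,roi=(228,135,350,205)):
    for o in lids(p,roi,68): print(' lid half x\'',np.dot(o[0],ex).round(1),'y\'',np.dot(o[0],ey).round(1),o[1:],o[0])
E
python3 -c "
from h import *
p=snap('top'); inreader(p)
for o in lids(p,(360,165,405,255)): print(o)
plan(584.5,-299.5,120,-6)"
```

```text
lid half x' 652.7 y' 138.2 ([31.0, 14.3], 162.9) [664.1, 63.4]
 lid half x' 540.6 y' 160.6 ([7.1, 51.2], 85.4) [555.3, 98.4]
t 30.7 pos [ 586.8 -234.8  146.1] rpy [-1.7992e+02  1.0000e-02 -6.4000e+00] F [-0.   1.5 -0.2] w 85.3 gf 0.0
 turn -0.009 shift [0.03  0.431 0.174] rows 2.0
```

Request:
{"api": "step_arm", "payload": {"series": [[[0, 0, 0, 0.015, 0.216, 0.08, 0], [0, 0, 0, 0.015, 0.216, 0.08, 0], [0, 0, 0, 0, 0, 0.15, 0], [0, 0, 0, 0, 0, 0.15, 0], [0, 0, 0, 0, 0, 0, 0], [0, 0, 0, 0, 0, 0, 0], [0, 0, 0, 0, 0, 0, 0], [0, 0, 0, 0, 0, 0, 0]]]}}

```text
clock: 31.5
eef_pos: [584.2, -301.8, 78.6]
tool_rot: [3.141, -0.002, -0.113]
force: [0.4, 0.2, -0.1]
width: 85.3
gripper_force: 0.0
```

```bash
python3 -c "
from h import *
plan(586,-299.5,20,-6)
s=snap('scene'); print(proj(s,[584.5,-299.5,31]),[(np.round(d['centre'],1).tolist(),round(d['score'],2)) for d in ctrl.recognise(s,'cell1_mid')])"
```

```text
t 31.5 pos [ 584.2 -301.8   78.6] rpy [ 1.7995e+02 -1.1000e-01 -6.4900e+00] F [ 0.4  0.2 -0.1] w 85.3 gf 0.0
 turn -0.011 shift [ 0.01  -0.017  0.391] rows 2.0
[244.35369772 313.82228466] [([168.5, 260.0], 0.95), ([325.3, 239.1], 0.6)]
```

Request:
{"api": "step_arm", "payload": {"series": [[[0, 0, 0, 0.01, -0.017, 0.13, 0], [0, 0, 0, 0, 0, 0.13, 0], [0, 0, 0, 0, 0, 0.131, 0], [0, 0, 0, 0, 0, 0, 0], [0, 0, 0, 0, 0, 0, 0], [0, 0, 0, 0, 0, 0, 1], [0, 0, 0, 0, 0, 0, 1], [0, 0, 0, 0, 0, 0, 1], [0, 0, 0, 0, 0, 0, 1], [0, 0, 0, 0, 0, 0, 1], [0, 0, 0, 0, 0, 0, 1], [0, 0, 0, 0, 0, 0, 1]]]}}

```text
clock: 32.8
eef_pos: [585.7, -299.4, 19.6]
tool_rot: [-3.141, -0.001, -0.114]
force: [-0.9, 1.1, 6.0]
width: 34.1
gripper_force: 59.5
```

Request:
{"api": "step_arm", "payload": {"series": [[[0, 0, 0, 0, 0, 0, 1], [0, 0, 0, 0, 0, -0.2, 1], [0, 0, 0, 0, 0, -0.2, 1], [0, 0, 0, 0, 0, -0.2, 1], [0, 0, 0, 0, 0, -0.2, 1], [0, 0, 0, 0, 0, 0, 1], [0, 0, 0, 0, 0, 0, 1]]]}}

```text
clock: 33.5
eef_pos: [585.1, -299.1, 138.6]
tool_rot: [-3.141, -0.0, -0.114]
force: [0.1, 0.1, -1.6]
width: 34.0
gripper_force: 60.7
```

```bash
python3 -c "
from h import *
plan(*rd(625,-52),130,-6.5)"
```

```text
t 33.5 pos [ 585.1 -299.1  138.6] rpy [-1.7997e+02 -3.0000e-02 -6.5400e+00] F [ 0.1  0.1 -1.6] w 34.0 gf 60.7
 turn -0.001 shift [ 0.065 -1.193  0.057] rows 4.0
```

Request:
{"api": "step_arm", "payload": {"series": [[[0, 0, 0, 0.016, -0.298, 0.014, 1], [0, 0, 0, 0.016, -0.298, 0.014, 1], [0, 0, 0, 0.016, -0.298, 0.014, 1], [0, 0, 0, 0.016, -0.298, 0.014, 1], [0, 0, 0, 0, 0, 0, 1], [0, 0, 0, 0, 0, 0, 1], [0, 0, 0, 0, 0, 0.15, 1], [0, 0, 0, 0, 0, 0.15, 1], [0, 0, 0, 0, 0, 0.15, 1], [0, 0, 0, 0, 0, 0.15, 1], [0, 0, 0, 0, 0, 0, 1], [0, 0, 0, 0, 0, 0, 1]]]}}

```text
clock: 34.7
eef_pos: [614.1, -124.7, 39.9]
tool_rot: [3.14, 0.001, -0.117]
force: [0.5, 0.4, -1.5]
width: 33.5
gripper_force: 60.8
```

Request:
{"api": "step_arm", "payload": {"series": [[[0, 0, 0, 0, 0, 0, 1], [0, 0, 0, 0, 0, 0, 1]]]}}

```text
clock: 34.9
eef_pos: [615.7, -123.6, 41.4]
tool_rot: [3.141, -0.002, -0.115]
force: [0.1, 0.6, -1.7]
width: 33.9
gripper_force: 60.8
```

```bash
python3 -c "
from h import *
plan(*rd(625,-52),26.5,-6.5)"
```

```text
t 34.9 pos [ 615.7 -123.6   41.4] rpy [ 1.7998e+02 -1.1000e-01 -6.5700e+00] F [ 0.1  0.6 -1.7] w 33.9 gf 60.8
 turn -0.002 shift [-0.005 -0.008  0.099] rows 1.0
```

Request:
{"api": "step_arm", "payload": {"series": [[[0, 0, 0, 0, 0, 0.05, 1], [0, 0, 0, 0, 0, 0.045, 1], [0, 0, 0, 0, 0, 0, 1], [0, 0, 0, 0, 0, 0, 1], [0, 0, 0, 0, 0, 0, 1], [0, 0, 0, 0, 0, 0, 1]]]}}

```text
clock: 35.5
eef_pos: [615.0, -122.8, 25.8]
tool_rot: [-3.142, 0.0, -0.114]
force: [0.5, -0.0, -1.1]
width: 33.7
gripper_force: 61.0
```

Request:
{"api": "step_arm", "payload": {"series": [[[0, 0, 0, 0.04, 0, 0, 1], [0, 0, 0, 0.04, 0, 0, 1], [0, 0, 0, 0.03, 0, 0, 1], [0, 0, 0, 0, 0, 0, 1], [0, 0, 0, 0, 0, 0, 1], [0, 0, 0, 0, 0, 0, 1]]]}}

```text
clock: 36.1
eef_pos: [631.2, -124.8, 25.8]
tool_rot: [3.142, 0.0, -0.114]
force: [-0.1, 0.0, -2.0]
width: 33.7
gripper_force: 60.9
```

Request:
{"api": "step_arm", "payload": {"series": [[[0, 0, 0, 0.02, 0, 0, 1], [0, 0, 0, 0.01, 0, 0, 1], [0, 0, 0, 0, 0, 0, 1], [0, 0, 0, 0, 0, 0, 1], [0, 0, 0, 0, 0, 0, 1]]]}}

```text
clock: 36.6
eef_pos: [635.7, -125.3, 25.9]
tool_rot: [-3.142, 0.0, -0.114]
force: [0.3, 0.5, -2.1]
width: 33.7
gripper_force: 60.8
```

Request:
{"api": "step_arm", "payload": {"series": [[[0, 0, 0, 0.02, 0, 0, 1], [0, 0, 0, 0, 0, 0, 1], [0, 0, 0, 0, 0, 0, 1], [0, 0, 0, 0, 0, 0, 1]]]}}

```text
clock: 37.0
eef_pos: [638.5, -125.6, 25.8]
tool_rot: [-3.141, 0.001, -0.114]
force: [-0.8, 0.4, -1.4]
width: 33.6
gripper_force: 60.9
```

Request:
{"api": "step_arm", "payload": {"series": [[[0, 0, 0, 0.02, 0, 0, 1], [0, 0, 0, 0, 0, 0, 1], [0, 0, 0, 0, 0, 0, 1], [0, 0, 0, 0, 0, 0, 1]]]}}

```text
clock: 37.4
eef_pos: [638.3, -125.5, 25.7]
tool_rot: [-3.14, 0.006, -0.114]
force: [-9.1, 1.2, 4.2]
width: 33.8
gripper_force: 61.6
```

Request:
{"api": "step_arm", "payload": {"series": [[[0, 0, 0, -0.005, 0, -0.007, 1], [0, 0, 0, 0, -0.03, 0, 1], [0, 0, 0, 0, -0.03, 0, 1], [0, 0, 0, 0, -0.01, 0, 1], [0, 0, 0, 0, 0, 0, 1], [0, 0, 0, 0, 0, 0, 1], [0, 0, 0, 0, 0, 0, 1]]]}}

```text
clock: 38.1
eef_pos: [639.6, -116.2, 26.2]
tool_rot: [3.141, 0.005, -0.115]
force: [-6.0, -1.2, -1.2]
width: 33.9
gripper_force: 60.8
```

Request:
{"api": "step_arm", "payload": {"series": [[[0, 0, 0, 0, -0.02, 0, 1], [0, 0, 0, 0, 0, 0, 1], [0, 0, 0, 0, 0, 0, 1], [0, 0, 0, 0, 0, 0, 1]]]}}

```text
clock: 38.5
eef_pos: [639.7, -114.9, 26.3]
tool_rot: [3.138, 0.004, -0.115]
force: [-6.3, -3.3, -2.6]
width: 33.8
gripper_force: 60.8
```

Request:
{"api": "step_arm", "payload": {"series": [[[0, 0, 0, 0, -0.013, 0, 1], [0, 0, 0, 0, 0, 0, 1], [0, 0, 0, 0, 0, 0, 1], [0, 0, 0, 0, 0.01, 0.01, 1], [0, 0, 0, 0, 0, 0, 1], [0, 0, 0, 0, 0, 0, 1], [0, 0, 0, 0, 0, 0, 0.4], [0, 0, 0, 0, 0, 0, 0.4], [0, 0, 0, 0, 0, 0, 0.4], [0, 0, 0, 0, 0, 0, 0.4], [0, 0, 0, 0, 0, 0, 0.4]]]}}

```text
clock: 39.6
eef_pos: [643.1, -111.8, 25.6]
tool_rot: [-3.141, -0.001, -0.114]
force: [-0.0, 0.9, 1.1]
width: 51.2
gripper_force: 0.0
```

Request:
{"api": "step_arm", "payload": {"series": [[[0, 0, 0, -0.02, 0, -0.05, 0.4], [0, 0, 0, 0, 0, -0.25, 0.4], [0, 0, 0, 0, 0, -0.25, 0.4], [0, 0, 0, 0, 0, -0.25, 0.4], [0, 0, 0, -0.3, 0.1, 0, 0.7], [0, 0, 0, -0.3, 0.1, 0, 1], [0, 0, 0, -0.3, 0.2, 0, 1], [0, 0, 0, -0.3, 0.2, 0, 1], [0, 0, 0, 0, 0.2, 0, 1], [0, 0, 0, 0, 0.2, 0, 1], [0, 0, 0, 0, 0, 0, 1]]]}}

```text
clock: 40.7
eef_pos: [450.0, -241.6, 147.0]
tool_rot: [3.138, -0.003, -0.121]
force: [-0.6, 0.3, -0.6]
width: 0.2
gripper_force: 0.0
```

```bash
python3 -c "
from h import *
p=snap('top'); s=snap('scene'); inreader(p)
plan(450,-300,140,-6.5)
a=cv2.resize(p['img'][130:205,205:350],None,fx=5,fy=5,interpolation=3)
b=cv2.resize(s['img'][180:300,250:395],None,fx=5,fy=5,interpolation=3)
cv2.imwrite('pics/r_top.png',a[:,:,::-1]);cv2.imwrite('pics/r_sc.png',b[:,:,::-1])
print('knob top',[(np.round(d['centre'],1).tolist(),round(d['score'],2)) for d in ctrl.recognise(p,'lamp_tip')])
print('knob sc',[(np.round(d['centre'],1).tolist(),round(d['score'],2)) for d in ctrl.recognise(s,'lamp_tip')])"
```

```text
lid half x' 648.4 y' 136.7 ([40.7, 15.4], 175.5) [659.7, 62.4]
 lid half x' 649.0 y' -68.3 ([38.2, 44.9], 84.5) [637.1, -141.3]
 lid half x' 541.6 y' 157.1 ([10.2, 56.9], 83.6) [555.9, 94.8]
 lid half x' 542.2 y' -69.7 ([50.5, 16.2], 91.0) [530.8, -130.6]
t 40.8 pos [ 450.8 -236.8  145.9] rpy [-1.7997e+02 -3.0000e-02 -6.6500e+00] F [ 0.5  0.2 -0.6] w 0.3 gf 0.0
 turn -0.003 shift [0.042 0.419 0.039] rows 2.0
knob top [([218.6, 168.7], 0.57)]
knob sc [([347.5, 189.6], 0.69)]
```

```bash
python3 -c "
from h import *
p=snap('top'); s=snap('scene')
im=p['img'].copy()
a=cv2.resize(p['img'][132:194,225:353],(768,372),interpolation=3)
b=cv2.resize(s['img'][195:297,265:385],(268,228),interpolation=3)
W=np.zeros((600,768,3),np.uint8);W[:372]=a
qs=[]
for k,bb in enumerate((148,53,-42)):
    c=proj(s,[*rd(647,bb),40]).astype(int); t=cv2.resize(s['img'][c[1]-22:c[1]+16,c[0]-20:c[0]+22],(250,228),interpolation=3); W[372:,k*256:k*256+250]=t
cv2.imwrite('pics/all.png',W[:,:,::-1])
for bb in (148,53,-42):
    for a_ in(629,665): print(bb,a_,((proj(p,[*rd(a_,bb),68])-[225,132]+.5)*6).round())
"
```

```text
148 629 [188. 175.]
148 665 [198.  99.]
53 629 [388. 200.]
53 665 [398. 125.]
-42 629 [589. 227.]
-42 665 [599. 151.]
```

View pics/all.png

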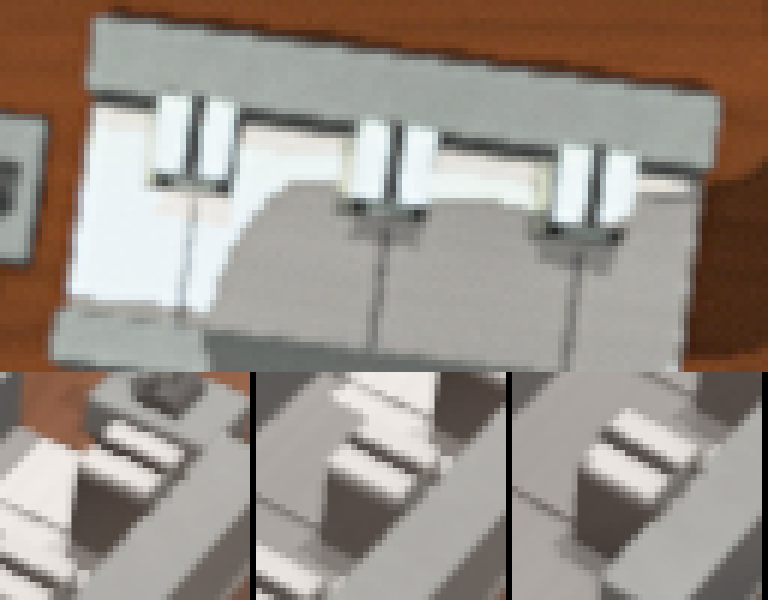

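All three cells stand flush against the wall and beside their stops. In the top view the ribs are at equal spacing, x = 195, 395 and 596, matching the bay pitch. Next I locate the lever.

```bash
cat >> h.py <<'E'
def tri(p,a,s,b):
    def cd(c,uv):
        R=np.array(c['R']);o=-R.T@np.array(c['t']);d=R.T@np.array([(uv[0]-c['cx'])/c['fx'],(uv[1]-c['cy'])/c['fy'],1]);return o,d/np.linalg.norm(d)
    A=np.zeros((3,3));v=np.zeros(3)
    for o,d in(cd(p,a),cd(s,b)): M=np.eye(3)-np.outer(d,d);A+=M;v+=M@o
    return np.linalg.solve(A,v)
def knob():
    p=snap('top');s=snap('scene');out=[]
    for c,(lo,hi) in((p,((208,150),(235,180))),(s,((335,178),(362,200)))):
        im=c['img'][lo[1]:hi[1],lo[0]:hi[0]]; m=(im.max(2)<45).astype(np.uint8)
        n,l,st,ce=cv2.connectedComponentsWithStats(m)
        if n<2: out.append(None); continue
        i=1+int(np.argmax(st[1:,4])); out.append(ce[i]+lo); print(st[i],ce[i]+lo)
    return p,s,out
E
python3 -c "
from h import *
p,s,o=knob(); K=tri(p,o[0],s,o[1]); print(K,K[:2]@ex,K[:2]@ey)
print(ray(p,o[0],83),ray(s,o[1],83))
plan(*rd(545,250),146,-6.5)"
```

```text
[ 7 14  9  9 45] [218.66666667 168.02222222]
[ 6  7  7  7 34] [344.23529412 188.35294118]
[615.07935799 177.19995336  87.93855498] 591.0659349056199 245.6898465329717
[616.66679347 178.2664079   83.        ] [612.07287104 183.11187241  83.        ]
t 41.1 pos [ 451.3 -235.4  145.3] rpy [-1.7997e+02  2.0000e-02 -6.4500e+00] F [-0.4  0.1  0.2] w -0.0 gf 0.0
 turn 0.001 shift [ 0.466 -2.885 -0.005] rows 9.0
```

Request:
{"api": "step_arm", "payload": {"series": [[[0, 0, 0, 0.047, -0.287, 0, 1], [0, 0, 0, 0.047, -0.287, 0, 1], [0, 0, 0, 0.047, -0.287, 0, 1], [0, 0, 0, 0.047, -0.287, 0, 1], [0, 0, 0, 0.047, -0.287, 0, 1], [0, 0, 0, 0.047, -0.287, 0, 1], [0, 0, 0, 0.047, -0.287, 0, 1], [0, 0, 0, 0.047, -0.287, 0, 1], [0, 0, 0, 0.047, -0.287, 0, 1], [0, 0, 0, 0.047, -0.287, 0, 1], [0, 0, 0, 0, 0, 0, 1], [0, 0, 0, 0, 0, 0, 1]]]}}

```text
clock: 42.3
eef_pos: [569.5, 184.7, 144.8]
tool_rot: [3.141, 0.001, -0.11]
force: [0.0, -1.3, 0.5]
width: -0.4
gripper_force: 0.0
```

Request:
{"api": "step_arm", "payload": {"series": [[[0, 0, 0, 0, 0, 0.17, 1], [0, 0, 0, 0, 0, 0.17, 1], [0, 0, 0, 0, 0, 0.17, 1], [0, 0, 0, 0, 0, 0, 1], [0, 0, 0, 0, 0, 0, 1], [0, 0, 0, 0, 0, 0, 1]]]}}

```text
clock: 42.9
eef_pos: [571.2, 182.4, 70.5]
tool_rot: [-3.141, -0.002, -0.115]
force: [-0.1, 0.1, 0.2]
width: -0.2
gripper_force: 0.0
```

```bash
cat >> h.py <<'E'
def bays(p):
    "rib of each home cell: white/black/white profile; centre col offset and lid near edge, px vs prediction"
    for n,b in((1,148),(2,53),(3,-42)):
        c=proj(p,[*rd(647,b),68]); im=p['img'][int(c[1])-12:int(c[1])+13,int(c[0])-12:int(c[0])+13]
        g=cv2.resize(im,None,fx=4,fy=4,interpolation=3).min(2); m=((g<120)).astype(np.uint8)
        row=cv2.remap(p['img'].min(2).astype(np.float32),np.float32([[c[0]+k/2 for k in range(-16,17)]]),np.float32([[c[1]]*33]),1)[0]
        col=cv2.remap(p['img'].min(2).astype(np.float32),np.float32([[c[0]+3]]*33),np.float32([[c[1]+k/2] for k in range(-16,17)]),1)[:,0]
        print(n,'row',row.astype(int).tolist(),'col',col.astype(int).tolist())
E
python3 -c "
from h import *
plan(*rd(545,248),70,-6.5); p=snap('top'); bays(p)"
```

```text
t 42.9 pos [571.2 182.4  70.5] rpy [-1.7998e+02 -1.3000e-01 -6.6100e+00] F [-0.1  0.1  0.2] w -0.2 gf 0.0
 turn -0.002 shift [-0.012 -0.014  0.003] rows 1.0
1 row [227, 224, 222, 223, 228, 232, 233, 235, 236, 236, 237, 233, 221, 195, 145, 105, 83, 87, 135, 179, 214, 237, 238, 238, 237, 236, 236, 230, 214, 191, 156, 142, 160] col [166, 166, 170, 176, 188, 205, 215, 221, 225, 227, 229, 231, 233, 236, 238, 238, 238, 238, 238, 238, 238, 238, 239, 239, 239, 240, 239, 238, 225, 204, 177, 145, 134]
2 row [201, 205, 210, 219, 227, 231, 235, 236, 236, 236, 236, 233, 228, 199, 168, 124, 88, 109, 132, 174, 212, 225, 237, 237, 237, 236, 234, 228, 223, 216, 211, 214, 216] col [157, 159, 166, 176, 193, 209, 224, 235, 236, 237, 236, 236, 236, 237, 237, 237, 237, 236, 236, 237, 238, 238, 238, 237, 238, 239, 240, 239, 231, 212, 168, 133, 119]
3 row [182, 172, 171, 171, 200, 229, 233, 237, 237, 237, 238, 238, 225, 212, 157, 103, 84, 66, 116, 167, 202, 237, 237, 238, 236, 235, 234, 234, 233, 233, 230, 226, 224] col [159, 161, 163, 174, 185, 202, 220, 224, 227, 228, 229, 233, 236, 237, 237, 237, 237, 237, 237, 237, 237, 237, 237, 237, 237, 238, 239, 233, 227, 181, 132, 108, 87]
```

The rib profiles in all three bays match within about 1 mm. Throwing the lever on.

Request:
{"api": "step_arm", "payload": {"series": [[[0, 0, 0, 0.08, 0, 0, 1], [0, 0, 0, 0.08, 0, 0, 1], [0, 0, 0, 0.08, 0, 0, 1], [0, 0, 0, 0.08, 0, 0, 1], [0, 0, 0, 0.08, 0, 0, 1], [0, 0, 0, 0.08, 0, 0, 1], [0, 0, 0, 0.05, 0, 0, 1], [0, 0, 0, 0.03, 0, 0, 1], [0, 0, 0, 0, 0, 0, 1], [0, 0, 0, 0, 0, 0, 1], [0, 0, 0, 0, 0, 0, 1]]]}}

```text
clock: 44.05
eef_pos: [653.0, 173.9, 69.0]
tool_rot: [-3.141, 0.001, -0.114]
force: [-0.3, 0.7, -0.5]
width: 0.1
gripper_force: 0.0
```

Request:
{"api": "step_arm", "payload": {"series": [[[0, 0, 0, 0.02, 0, 0, 1], [0, 0, 0, 0, 0, 0, 1], [0, 0, 0, 0, 0, 0, 1], [0, 0, 0, 0, 0, 0, 1]]]}}

```text
clock: 44.45
eef_pos: [656.5, 173.3, 68.9]
tool_rot: [-3.142, 0.0, -0.114]
force: [0.7, 0.8, 0.4]
width: -0.0
gripper_force: 0.0
```

Request:
{"api": "step_arm", "payload": {"series": [[[0, 0, 0, 0.03, 0, 0, 1], [0, 0, 0, 0, 0, 0, 1], [0, 0, 0, 0, 0, 0, 1], [0, 0, 0, 0, 0, 0, 1]]]}}

```text
clock: 44.85
eef_pos: [661.0, 172.7, 68.9]
tool_rot: [3.142, 0.0, -0.114]
force: [-0.0, -0.0, -0.4]
width: 0.0
gripper_force: 0.0
```

Request:
{"api": "step_arm", "payload": {"series": [[[0, 0, 0, 0.03, 0, 0, 1], [0, 0, 0, 0, 0, 0, 1], [0, 0, 0, 0, 0, 0, 1], [0, 0, 0, 0, 0, 0, 1]]]}}

```text
clock: 45.25
eef_pos: [665.4, 172.2, 68.9]
tool_rot: [3.142, 0.0, -0.114]
force: [0.2, -0.6, 0.2]
width: -0.1
gripper_force: 0.0
```

```bash
python3 -c "
from h import *
p=snap('top');s=snap('scene')
kb=lambda th:[*rd(622.5+70*np.sin(th-.5),248)]+[22+70*np.cos(th-.5)]
for th in(0,.5,.8,1): print(th,proj(p,kb(th)).round(1),proj(s,kb(th)).round(1))
for c,n in((p,'top'),(s,'sc')): print(n,[(np.round(d['centre'],1).tolist(),round(d['score'],2)) for d in ctrl.recognise(c,'lamp_tip')],[(np.round(d['centre'],1).tolist(),round(d['score'],2)) for d in ctrl.recognise(c,'lamp')])
im=s['img'][165:215,330:385].max(2); print((im<45).sum()); print('\n'.join(''.join('#' if v<45 else('+' if v<80 else '.') for v in r) for r in im))
cv2.imwrite('pics/lev.png',s['img'][:,:,::-1])"
```

```text
0 [218.1 169.2] [344.1 188.9]
0.5 [219.4 156.9] [354.8 190.7]
0.8 [220.5 149.8] [361.1 194.2]
1 [221.4 145.6] [364.9 197.4]
top [([220.2, 166.3], 0.43)] [([219.5, 167.0], 0.58), ([171.8, 233.9], 0.38)]
sc [([173.5, 332.1], 0.23)] [([313.5, 243.1], 0.35)]
281
...............................+#############+.........
...............................##############..........
...............................#############+..........
..............................+#############...........
..............................+#############...........
.............................++############+...........
......................++....++++###########............
.....................+#+......+.+#########+............
......................#++++++++++#########.............
......................##+++#############+..............
.......................##+#############+...............
.......................################+...............
........................###############................
........................+#############+................
.........................###########+..................
.
[... 1258 characters left out ...]
........................++++
++++++++++...........+++.............................++
.......++.............++++.............................
.....................+++++.............................
.................+.....+++.............................
.................+......++.............................
...............++++.....+..............................
.................+++...................................
...................+++.................................
.......................................................
.......................................................
.......................................................
.......................................................
```

```bash
python3 -c "
from h import *
s=snap('scene');e=ctrl.read_state()['eef_pos'];print(e)
for z in(60,70,90,100,110,120): print(z,proj(s,[e[0],e[1],z]).round(1))
"
```

```text
[665.45360162 172.32145804  68.94755643]
60 [359.1 202.2]
70 [359.5 199.5]
90 [360.4 193.9]
100 [360.9 191.1]
110 [361.4 188.2]
120 [361.9 185.3]
```

The scene picture shows the knob unmoved near pixel (344,188). The fingertips, at row 190, passed over it, so the true tips sit about 34 mm above the reported TCP. I'll go back and push lower.

Request:
{"api": "step_arm", "payload": {"series": [[[0, 0, 0, 0, 0, -0.1, 1], [0, 0, 0, -0.22, 0, 0, 1], [0, 0, 0, -0.22, 0, 0, 1], [0, 0, 0, -0.22, 0, 0, 1], [0, 0, 0, 0, 0, 0, 1], [0, 0, 0, 0, 0, 0, 1], [0, 0, 0, 0, 0, 0.15, 1], [0, 0, 0, 0, 0, 0.13, 1], [0, 0, 0, 0, 0, 0, 1], [0, 0, 0, 0, 0, 0, 1], [0, 0, 0, 0, 0, 0, 1]]]}}

```text
clock: 46.7
eef_pos: [568.7, 183.1, 43.1]
tool_rot: [-3.141, -0.002, -0.115]
force: [1.2, 0.4, 0.5]
width: 0.2
gripper_force: 0.0
```

Request:
{"api": "step_arm", "payload": {"series": [[[0, 0, 0, 0.08, 0, 0, 1], [0, 0, 0, 0.08, 0, 0, 1], [0, 0, 0, 0.08, 0, 0, 1], [0, 0, 0, 0.08, 0, 0, 1], [0, 0, 0, 0.08, 0, 0, 1], [0, 0, 0, 0.08, 0, 0, 1], [0, 0, 0, 0.05, 0, 0, 1], [0, 0, 0, 0.03, 0, 0, 1], [0, 0, 0, 0, 0, 0, 1], [0, 0, 0, 0, 0, 0, 1], [0, 0, 0, 0, 0, 0, 1]]]}}

```text
clock: 47.8
eef_pos: [648.6, 174.3, 42.2]
tool_rot: [-3.141, 0.004, -0.114]
force: [-5.1, -0.4, 2.2]
width: 0.1
gripper_force: 2.5
```

Request:
{"api": "step_arm", "payload": {"series": [[[0, 0, 0, 0.03, 0, 0, 1], [0, 0, 0, 0, 0, 0, 1], [0, 0, 0, 0, 0, 0, 1], [0, 0, 0, 0, 0, 0, 1]]]}}

```text
clock: 48.2
eef_pos: [648.7, 174.5, 41.7]
tool_rot: [-3.141, 0.013, -0.114]
force: [-13.3, -0.2, 8.7]
width: 0.1
gripper_force: 6.9
```

```bash
cat >> h.py <<'E'
def asc(c,c0,r0,c1,r1,t=45):
    im=c['img'][r0:r1,c0:c1].max(2); print('\n'.join(''.join('#' if v<t else('+' if v<80 else '.') for v in r) for r in im))
E
python3 -c "
from h import *
s=snap('scene');print(ctrl.read_state()['eef_pos']@[*ex,0]); asc(s,330,168,385,212)"
```

```text
624.723406837182
....................+++.+++#############+..............
.....................#+++++#############...............
.....................#+..##############+...............
.........................##############................
.........................#############+................
.........................#############+................
........................+#############.................
.......................++############+.................
.......................+#############..................
................+.....++############+..................
...............++.....++++##########+..................
...............##+.....+++##########+..................
...............+#++++++++#########+....................
................##+++############+.....................
................+##++############......................
.................+##############+......................
..................##############.......................
..................+###########+........................
....................+#########+........................
...................
[... 680 characters left out ...]
...+###+++..................
++++++++++.....................+++++...................
+++++++++++........+..............................+++..
++++++++++++........+++............................++++
......++++..........+++..............................++
........+..............................................
.......................................................
.......................................................
.........................+.............................
...............++++.....+..............................
.................++++..+...............................
...................+++.................................
.......................................................
```

Knob now at pixel (363,196) and the push force rose to 13 N against the end stop, so the lamps are fully on. I'll back off, let them burn and go round to the far side.

Request:
{"api": "step_arm", "payload": {"series": [[[0, 0, 0, -0.15, 0, 0, 1], [0, 0, 0, 0, 0, -0.25, 1], [0, 0, 0, 0, 0, -0.3, 1], [0, 0, 0, 0, 0, 0, 1], [0, 0, 0, 0, 0, 0, 1], [0, 0, 0, 0.22, 0, 0, 1], [0, 0, 0, 0.22, 0, 0, 1], [0, 0, 0, 0.22, 0, 0, 1], [0, 0, 0, 0, 0, 0, 1], [0, 0, 0, 0, 0, 0, 1], [0, 0, 0, 0, 0, 0, 1], [0, 0, 0, 0, 0, 0, 1]]]}}

```text
clock: 49.45
eef_pos: [729.9, 165.5, 124.2]
tool_rot: [-3.141, 0.001, -0.114]
force: [0.1, 0.3, 0.3]
width: -0.2
gripper_force: 0.0
```

```bash
python3 -c "
from h import *
plan(*rd(702,248),42,-6.5); s=snap('scene');asc(s,350,182,380,206); p=snap('top'); bays(p)
print('box corner',ray(p,[200,145],60),ray(p,[207,92],60))"
```

```text
t 49.45 pos [729.9 165.5 124.2] rpy [-1.7997e+02  8.0000e-02 -6.5300e+00] F [0.1 0.3 0.3] w -0.2 gf 0.0
 turn -0.001 shift [-0.03  -0.006  0.548] rows 2.0
..............................
..............................
..............................
..............................
..............................
..............................
..............................
..............................
..............................
..............................
.............+................
..........++###++.............
.........+######+.............
.........+#######+............
.........+###++#++............
.........+###+++++............
.........++++++++.............
..........++++++..............
...........+++++..............
..............................
..............................
+++...........................
++............................
+.............................
1 row [226, 223, 222, 224, 228, 232, 234, 235, 236, 237, 238, 233, 220, 194, 144, 105, 84, 88, 136, 179, 214, 237, 238, 238, 238, 237, 237, 230, 214, 191, 156, 142, 161] col [167, 166, 169, 175, 188, 2
[... 211 characters left out ...]
198, 168, 124, 89, 109, 132, 174, 213, 225, 237, 237, 237, 235, 234, 229, 224, 217, 212, 214, 216] col [157, 159, 166, 176, 193, 210, 225, 236, 237, 237, 236, 236, 237, 237, 237, 237, 237, 237, 237, 237, 237, 238, 238, 238, 239, 239, 240, 238, 232, 213, 168, 132, 118]
3 row [182, 173, 171, 169, 199, 229, 233, 237, 237, 237, 237, 237, 224, 211, 156, 101, 84, 67, 117, 167, 201, 236, 237, 238, 237, 235, 235, 235, 234, 233, 229, 226, 224] col [159, 160, 161, 173, 185, 203, 220, 224, 226, 227, 228, 232, 236, 237, 237, 237, 237, 237, 237, 237, 237, 237, 236, 237, 238, 238, 239, 233, 226, 180, 132, 108, 86]
box corner [685.00576458 235.94954222  60.        ] [838.66881481 220.19493706  60.        ]
```

Request:
{"api": "step_arm", "payload": {"series": [[[0, 0, 0, 0, 0, 0.2, 1], [0, 0, 0, 0, 0, 0.2, 1], [0, 0, 0, 0, 0, 0.15, 1], [0, 0, 0, 0, 0, 0, 1], [0, 0, 0, 0, 0, 0, 1], [0, 0, 0, 0, 0, 0, 1], [0, 0, 0, 0, 0, 0, 1], [0, 0, 0, 0, 0, 0, 1], [0, 0, 0, 0, 0, 0, 1], [0, 0, 0, 0, 0, 0, 1], [0, 0, 0, 0, 0, 0, 1], [0, 0, 0, 0, 0, 0, 1]]]}}

```text
clock: 50.75
eef_pos: [731.0, 164.8, 41.9]
tool_rot: [-3.142, 0.0, -0.114]
force: [0.4, -0.2, 0.5]
width: 0.1
gripper_force: 0.0
```

Request:
{"api": "step_arm", "payload": {"series": [[[0, 0, 0, 0, 0, 0, 1], [0, 0, 0, 0, 0, 0, 1], [0, 0, 0, 0, 0, 0, 1], [0, 0, 0, 0, 0, 0, 1], [0, 0, 0, 0, 0, 0, 1], [0, 0, 0, 0, 0, 0, 1], [0, 0, 0, 0, 0, 0, 1], [0, 0, 0, 0, 0, 0, 1], [0, 0, 0, 0, 0, 0, 1], [0, 0, 0, 0, 0, 0, 1], [0, 0, 0, 0, 0, 0, 1]]]}}

```text
clock: 51.85
eef_pos: [731.1, 164.7, 41.9]
tool_rot: [-3.142, 0.0, -0.114]
force: [0.1, -0.1, 0.9]
width: 0.0
gripper_force: 0.0
```

```bash
python3 -c "
from h import *
plan(*rd(612,248),42,-6.5); p=snap('top'); bays(p)"
```

```text
t 51.85 pos [731.1 164.7  41.9] rpy [-180.      0.     -6.54] F [ 0.1 -0.1  0.9] w 0.0 gf 0.0
 turn -0.001 shift [-0.638 -0.01  -0.   ] rows 2.0
1 row [227, 224, 222, 223, 228, 231, 233, 235, 235, 236, 237, 233, 221, 195, 146, 107, 83, 87, 135, 178, 214, 237, 238, 238, 237, 237, 236, 230, 214, 192, 156, 141, 160] col [166, 166, 170, 176, 189, 206, 216, 221, 225, 227, 229, 230, 233, 236, 237, 238, 238, 238, 238, 238, 238, 238, 238, 238, 238, 239, 239, 237, 224, 205, 177, 145, 133]
2 row [202, 205, 210, 218, 227, 230, 234, 235, 235, 236, 236, 233, 227, 199, 168, 124, 88, 108, 131, 174, 214, 226, 237, 237, 236, 235, 234, 229, 224, 217, 211, 213, 216] col [155, 158, 165, 175, 193, 210, 225, 235, 237, 237, 237, 236, 236, 236, 237, 237, 237, 237, 237, 237, 238, 238, 238, 238, 239, 239, 240, 238, 231, 213, 169, 134, 119]
3 row [182, 173, 171, 170, 200, 229, 233, 236, 237, 237, 237, 238, 224, 211, 157, 103, 85, 68, 117, 166, 202, 237, 238, 239, 237, 235, 235, 234, 233, 233, 230, 226, 224] col [158, 160, 162, 172, 183, 201, 220, 225, 228, 228, 228, 232, 236, 237, 237, 238, 238, 237, 237, 236, 236, 236, 237, 237, 238, 239, 240, 234, 227, 180, 131, 108, 87]
```

Request:
{"api": "step_arm", "payload": {"series": [[[0, 0, 0, -0.08, 0, 0, 1], [0, 0, 0, -0.08, 0, 0, 1], [0, 0, 0, -0.08, 0, 0, 1], [0, 0, 0, -0.08, 0, 0, 1], [0, 0, 0, -0.08, 0, 0, 1], [0, 0, 0, -0.08, 0, 0, 1], [0, 0, 0, -0.06, 0, 0, 1], [0, 0, 0, -0.04, 0, 0, 1], [0, 0, 0, 0, 0, 0, 1], [0, 0, 0, 0, 0, 0, 1], [0, 0, 0, 0, 0, 0, 1]]]}}

```text
clock: 53.0
eef_pos: [644.8, 174.5, 41.8]
tool_rot: [3.141, 0.0, -0.114]
force: [-0.3, -0.9, -0.4]
width: -0.1
gripper_force: 0.0
```

Request:
{"api": "step_arm", "payload": {"series": [[[0, 0, 0, -0.03, 0, 0, 1], [0, 0, 0, 0, 0, 0, 1], [0, 0, 0, 0, 0, 0, 1], [0, 0, 0, 0, 0, 0, 1]]]}}

```text
clock: 53.4
eef_pos: [640.1, 175.2, 41.9]
tool_rot: [-3.142, 0.0, -0.114]
force: [0.9, 0.2, 0.2]
width: -0.1
gripper_force: 0.0
```

Request:
{"api": "step_arm", "payload": {"series": [[[0, 0, 0, -0.03, 0, 0, 1], [0, 0, 0, 0, 0, 0, 1], [0, 0, 0, 0, 0, 0, 1], [0, 0, 0, 0, 0, 0, 1]]]}}

```text
clock: 53.8
eef_pos: [635.6, 175.8, 42.0]
tool_rot: [-3.141, 0.0, -0.114]
force: [-0.2, 0.2, 1.4]
width: -0.2
gripper_force: 0.0
```

```bash
python3 -c "
from h import *
s=snap('scene');print(ctrl.read_state()['eef_pos']@[*ex,0]); asc(s,330,168,385,212)"
```

```text
611.6340356109741
................++..+##############....................
....................##############+....................
....................##############.....................
....................##############.....................
...................+#############......................
...................+#############......................
..................+#############.......................
...........+.....++############+.......................
..........++.....++..##########+.......................
..........##+...+.+++##########+.......................
..........+#++++++++#########+.........................
...........+#++##############..........................
............################+..........................
............+###############+..........................
.............+##############+..........................
.............+###########++............................
.............+###########+.............................
............#++########+++.............................
...........###+########+.+.............................
..........+#######
[... 681 characters left out ...]
............................
++++++++.....+.........................................
+++++++++.........................................++++.
.....+++++...........+.............................++++
......++++...........+...............................++
.......++..............................................
.......+...............................................
.................+.......+.............................
................+.......+..............................
...............+++.....+...............................
.................++++..................................
...................+++.................................
.......................................................
```

Request:
{"api": "step_arm", "payload": {"series": [[[0, 0, 0, -0.03, 0, 0, 1], [0, 0, 0, 0, 0, 0, 1], [0, 0, 0, 0, 0, 0, 1], [0, 0, 0, 0, 0, 0, 1]]]}}

```text
clock: 54.25
eef_pos: [631.1, 176.3, 41.9]
tool_rot: [-3.141, 0.0, -0.114]
force: [0.4, 0.5, -0.0]
width: -0.1
gripper_force: 0.0
```

Request:
{"api": "step_arm", "payload": {"series": [[[0, 0, 0, -0.03, 0, 0, 1], [0, 0, 0, 0, 0, 0, 1], [0, 0, 0, 0, 0, 0, 1], [0, 0, 0, 0, 0, 0, 1]]]}}

```text
clock: 54.65
eef_pos: [629.1, 176.1, 42.4]
tool_rot: [3.141, -0.005, -0.115]
force: [4.4, -0.7, -1.7]
width: -0.1
gripper_force: 2.5
```

Request:
{"api": "step_arm", "payload": {"series": [[[0, 0, 0, -0.03, 0, 0, 1], [0, 0, 0, 0, 0, 0, 1], [0, 0, 0, 0, 0, 0, 1], [0, 0, 0, 0, 0, 0, 1]]]}}

```text
clock: 55.05
eef_pos: [628.9, 175.6, 43.3]
tool_rot: [3.14, -0.014, -0.115]
force: [12.4, -1.4, -5.9]
width: -0.3
gripper_force: 6.3
```

Request:
{"api": "step_arm", "payload": {"series": [[[0, 0, 0, 0.15, 0, 0, 1], [0, 0, 0, 0, 0, -0.3, 1], [0, 0, 0, 0, 0, -0.3, 1], [0, 0, 0, -0.2, 0, 0, 1], [0, 0, 0, -0.3, 0.1, 0, 1], [0, 0, 0, -0.3, 0.1, 0, 0.5], [0, 0, 0, 0, 0, 0, 0], [0, 0, 0, 0, 0, 0, 0], [0, 0, 0, 0, 0, 0, 0]]]}}

```text
clock: 55.95
eef_pos: [523.3, 159.1, 132.4]
tool_rot: [-3.141, -0.002, -0.113]
force: [0.1, -0.9, -0.0]
width: 57.6
gripper_force: 0.0
```

```bash
python3 -c "
from h import *
p,s,o=knob(); bays(p)
for o in lids(p,(110,160,200,285),69): print(o)
c=np.array([[190,45],[372,105],[235,523],[48,462]])/4.5-.4+[110,160]
W=np.array([ray(p,q,22)[:2] for q in c]); print(W.round(1).tolist(),W.mean(0).round(1),np.degrees(np.arctan2(*(W[0]-W[3])[::-1])).round(1))
plan(*rd(647,148),120,-6.5)"
```

```text
[20 29  1  1  1] [228. 179.]
[ 4  7  7  7 42] [342.19047619 188.07142857]
1 row [142, 148, 171, 194, 217, 233, 236, 237, 237, 237, 237, 233, 221, 195, 145, 106, 85, 89, 136, 179, 214, 236, 238, 239, 237, 236, 236, 230, 214, 191, 156, 142, 160] col [166, 165, 169, 175, 189, 206, 216, 222, 225, 227, 229, 230, 233, 237, 238, 238, 238, 238, 238, 238, 238, 238, 238, 237, 238, 239, 239, 238, 225, 205, 177, 144, 133]
2 row [203, 206, 210, 218, 226, 230, 234, 235, 236, 236, 236, 233, 227, 198, 168, 124, 88, 108, 131, 174, 213, 226, 237, 237, 237, 236, 234, 229, 224, 217, 212, 214, 216] col [157, 160, 167, 177, 194, 210, 225, 236, 236, 237, 237, 237, 237, 237, 237, 237, 237, 237, 237, 237, 237, 238, 238, 238, 239, 239, 239, 237, 231, 214, 170, 134, 119]
3 row [182, 172, 171, 170, 199, 228, 232, 236, 237, 238, 237, 237, 224, 211, 156, 102, 85, 69, 118, 167, 202, 237, 237, 238, 237, 236, 235, 235, 234, 233, 229, 225, 224] col [158, 160, 161, 173, 185, 202, 219, 224, 227, 228, 229, 233, 236, 236, 237, 237, 237, 237, 237, 237, 237, 237, 237, 237, 238, 239, 240, 234, 228, 181, 131, 107, 85]
[[617.5, 380.3], [580.5, 261.5], [311.3, 341.1], [347.8, 461.9]] [464.3 361.2] -16.8
t 56.05 pos [523.5 158.8 132.1] rpy [ 1.8e+02 -9.0e-02 -6.5e+00] F [ 0.2  0.4 -0.3] w 72.3 gf 0.0
 turn 0.0 shift [0.966 0.46  0.081] rows 4.0
```

Lever is back at its off stop, with 12 N resistance and the knob at pixel (342,188), and all cells are unmoved. Next I take the cells out to the tray, bay1 first.

Request:
{"api": "step_arm", "payload": {"series": [[[0, 0, 0, 0.235, 0.115, 0, 0], [0, 0, 0, 0.235, 0.115, 0, 0], [0, 0, 0, 0.235, 0.115, 0, 0], [0, 0, 0, 0.235, 0.115, 0, 0], [0, 0, 0, 0, 0, 0, 0], [0, 0, 0, 0, 0, 0, 0], [0, 0, 0, 0, 0, 0.2, 0], [0, 0, 0, 0, 0, 0.2, 0], [0, 0, 0, 0, 0, 0.1, 0], [0, 0, 0, 0, 0, 0, 0], [0, 0, 0, 0, 0, 0, 0]]]}}

```text
clock: 57.15
eef_pos: [654.6, 74.2, 57.6]
tool_rot: [3.141, -0.001, -0.114]
force: [0.2, -0.9, 1.3]
width: 85.5
gripper_force: 0.0
```

```bash
python3 -c "
from h import *
plan(*rd(643,148),14,-6.5)"
```

```text
t 57.15 pos [654.6  74.2  57.6] rpy [ 1.7999e+02 -4.0000e-02 -6.5100e+00] F [ 0.2 -0.9  1.3] w 85.5 gf 0.0
 turn -0.0 shift [ 0.007 -0.002  0.291] rows 1.0
```

Request:
{"api": "step_arm", "payload": {"series": [[[0, 0, 0, 0, 0, 0.15, 0], [0, 0, 0, 0, 0, 0.14, 0], [0, 0, 0, 0, 0, 0, 0], [0, 0, 0, 0, 0, 0, 0], [0, 0, 0, 0, 0, 0, 0], [0, 0, 0, 0, 0, 0, 1], [0, 0, 0, 0, 0, 0, 1], [0, 0, 0, 0, 0, 0, 1], [0, 0, 0, 0, 0, 0, 1], [0, 0, 0, 0, 0, 0, 1], [0, 0, 0, 0, 0, 0, 1], [0, 0, 0, 0, 0, 0, 1]]]}}

```text
clock: 58.35
eef_pos: [654.6, 74.4, 14.1]
tool_rot: [-3.141, -0.001, -0.114]
force: [-1.3, 2.6, 5.6]
width: 34.8
gripper_force: 59.8
```

Request:
{"api": "step_arm", "payload": {"series": [[[0, 0, 0, 0, 0, 0, 1], [0, 0, 0, -0.013, 0.013, -0.1, 1], [0, 0, 0, 0, 0, -0.2, 1], [0, 0, 0, 0, 0, -0.25, 1], [0, 0, 0, 0, 0, -0.25, 1], [0, 0, 0, 0, 0, 0, 1], [0, 0, 0, 0, 0, 0, 1]]]}}

```text
clock: 59.05
eef_pos: [652.1, 71.9, 134.4]
tool_rot: [-3.141, -0.001, -0.115]
force: [-0.1, -0.5, -2.5]
width: 35.1
gripper_force: 60.0
```

```bash
python3 -c "
from h import *
c=np.array([464.3,361.2]); L=np.array([np.cos(np.radians(-16.8)),np.sin(np.radians(-16.8))])
for k in(-75,0,75): print((c+k*L).round(1))
plan(*(c-75*L),134,-16.8)"
```

```text
[392.5 382.9]
[464.3 361.2]
[536.1 339.5]
t 59.05 pos [652.1  71.9 134.4] rpy [-1.7998e+02 -6.0000e-02 -6.5700e+00] F [-0.1 -0.5 -2.5] w 35.1 gf 60.0
 turn 0.227 shift [-2.256 -1.485  0.003] rows 9.0
```

Request:
{"api": "step_arm", "payload": {"series": [[[0, 0, 0.114, 0, 0, 0, 1], [0, 0, 0.113, 0, 0, 0, 1], [0, 0, 0, -0.251, -0.165, 0, 1], [0, 0, 0, -0.251, -0.165, 0, 1], [0, 0, 0, -0.251, -0.165, 0, 1], [0, 0, 0, -0.251, -0.165, 0, 1], [0, 0, 0, -0.251, -0.165, 0, 1], [0, 0, 0, -0.251, -0.165, 0, 1], [0, 0, 0, -0.251, -0.165, 0, 1], [0, 0, 0, -0.251, -0.165, 0, 1], [0, 0, 0, -0.251, -0.165, 0, 1], [0, 0, 0, 0, 0, 0, 1]]]}}

```text
clock: 60.25
eef_pos: [384.3, 389.0, 130.6]
tool_rot: [3.139, 0.008, -0.281]
force: [-0.7, 0.5, -1.2]
width: 34.8
gripper_force: 60.2
```

Request:
{"api": "step_arm", "payload": {"series": [[[0, 0, 0, 0, 0, 0, 1], [0, 0, 0, 0, 0, 0, 1], [0, 0, 0, 0, 0, 0.25, 1], [0, 0, 0, 0, 0, 0.25, 1], [0, 0, 0, 0, 0, 0.2, 1], [0, 0, 0, 0, 0, 0, 1], [0, 0, 0, 0, 0, 0, 1], [0, 0, 0, 0, 0, 0, 1]]]}}

```text
clock: 61.05
eef_pos: [393.7, 383.0, 30.1]
tool_rot: [-3.14, -0.002, -0.294]
force: [0.2, -0.3, -1.9]
width: 34.9
gripper_force: 60.2
```

```bash
python3 -c "
from h import *
plan(392.5,382.9,15.5,-16.8)"
```

```text
t 61.05 pos [393.7 383.   30.1] rpy [-1.7989e+02 -1.2000e-01 -1.6850e+01] F [ 0.2 -0.3 -1.9] w 34.9 gf 60.2
 turn -0.001 shift [-0.007  0.003  0.097] rows 1.0
```

Request:
{"api": "step_arm", "payload": {"series": [[[0, 0, 0, 0, 0, 0.05, 1], [0, 0, 0, 0, 0, 0.04, 1], [0, 0, 0, 0, 0, 0, 1], [0, 0, 0, 0, 0, 0, 1], [0, 0, 0, 0, 0, 0.01, 1], [0, 0, 0, 0, 0, 0, 1], [0, 0, 0, 0, 0, 0, 1], [0, 0, 0, 0, 0, 0, 1]]]}}

```text
clock: 61.85
eef_pos: [392.2, 383.5, 14.9]
tool_rot: [-3.14, 0.0, -0.293]
force: [-2.1, -0.1, 11.6]
width: 34.7
gripper_force: 61.0
```

Request:
{"api": "step_arm", "payload": {"series": [[[0, 0, 0, 0, 0, 0, 0.4], [0, 0, 0, 0, 0, 0, 0.4], [0, 0, 0, 0, 0, 0, 0.3], [0, 0, 0, 0, 0, 0, 0.3], [0, 0, 0, 0, 0, -0.1, 0.3], [0, 0, 0, 0, 0, -0.25, 0.2], [0, 0, 0, 0, 0, -0.25, 0], [0, 0, 0, 0, 0, -0.2, 0], [0, 0, 0, 0, 0, 0, 0], [0, 0, 0, 0, 0, 0, 0]]]}}

```text
clock: 62.85
eef_pos: [391.9, 383.5, 134.5]
tool_rot: [-3.14, -0.0, -0.292]
force: [0.3, -0.0, 0.3]
width: 85.3
gripper_force: 0.0
```

```bash
python3 -c "
from h import *
plan(*rd(643,53),134,-6.5)
p=snap('top'); bays(p)"
```

```text
t 62.85 pos [391.9 383.5 134.5] rpy [-1.7991e+02 -1.0000e-02 -1.6750e+01] F [ 0.3 -0.   0.3] w 85.3 gf 0.0
 turn -0.228 shift [1.98  2.483 0.003] rows 10.0
1 row [228, 221, 210, 201, 195, 193, 198, 207, 220, 229, 231, 233, 233, 233, 233, 232, 232, 232, 231, 231, 230, 229, 228, 226, 227, 227, 226, 226, 226, 226, 227, 227, 226] col [168, 169, 165, 158, 137, 106, 77, 49, 59, 90, 129, 171, 198, 216, 224, 225, 228, 230, 232, 234, 234, 234, 234, 234, 235, 235, 235, 235, 235, 235, 235, 235, 235]
2 row [201, 205, 209, 218, 226, 231, 234, 235, 236, 236, 236, 233, 227, 198, 168, 124, 88, 108, 131, 173, 212, 225, 237, 237, 237, 236, 234, 229, 223, 217, 211, 213, 215] col [157, 160, 166, 175, 193, 210, 225, 236, 236, 237, 237, 237, 237, 237, 237, 237, 237, 237, 237, 238, 238, 238, 238, 238, 239, 239, 240, 238, 232, 214, 170, 134, 119]
3 row [182, 173, 171, 169, 199, 229, 233, 237, 237, 237, 238, 238, 224, 211, 156, 102, 85, 68, 117, 167, 201, 235, 237, 238, 237, 236, 235, 235, 234, 233, 229, 225, 224] col [160, 160, 160, 172, 185, 202, 220, 224, 227, 228, 229, 233, 236, 237, 237, 237, 237, 237, 237, 237, 237, 237, 237, 237, 238, 239, 240, 233, 226, 180, 131, 109, 88]
```

Request:
{"api": "step_arm", "payload": {"series": [[[0, 0, -0.114, 0, 0, 0, 0], [0, 0, -0.114, 0, 0, 0, 0], [0, 0, 0, 0.198, 0.248, 0, 0], [0, 0, 0, 0.198, 0.248, 0, 0], [0, 0, 0, 0.198, 0.248, 0, 0], [0, 0, 0, 0.198, 0.248, 0, 0], [0, 0, 0, 0.198, 0.248, 0, 0], [0, 0, 0, 0.198, 0.248, 0, 0], [0, 0, 0, 0.198, 0.248, 0, 0], [0, 0, 0, 0.198, 0.248, 0, 0], [0, 0, 0, 0.198, 0.248, 0, 0], [0, 0, 0, 0.198, 0.248, 0, 0]]]}}

```text
clock: 64.1
eef_pos: [644.6, -21.6, 131.8]
tool_rot: [-3.141, 0.003, -0.114]
force: [1.1, 0.8, -0.2]
width: 85.2
gripper_force: 0.0
```

Request:
{"api": "step_arm", "payload": {"series": [[[0, 0, 0, 0, 0, 0, 0], [0, 0, 0, 0, 0, 0, 0], [0, 0, 0, 0, 0, 0, 0], [0, 0, 0, 0, 0, 0.2, 0], [0, 0, 0, 0, 0, 0.2, 0], [0, 0, 0, 0, 0, 0.1, 0], [0, 0, 0, 0, 0, 0, 0], [0, 0, 0, 0, 0, 0, 0], [0, 0, 0, 0, 0, 0, 0]]]}}

```text
clock: 65.0
eef_pos: [645.9, -20.1, 60.0]
tool_rot: [3.141, -0.002, -0.113]
force: [0.5, 0.9, 0.9]
width: 85.4
gripper_force: 0.0
```

```bash
python3 -c "
from h import *
plan(*rd(643,53),14,-6.5)
p=snap('top'); 
for o in lids(p,(110,160,200,285),69): print(o)"
```

```text
t 65.0 pos [645.9 -20.1  60. ] rpy [ 1.7999e+02 -1.4000e-01 -6.4700e+00] F [0.5 0.9 0.9] w 85.4 gf 0.0
 turn 0.001 shift [-0.006  0.001  0.306] rows 1.0
```

Request:
{"api": "step_arm", "payload": {"series": [[[0, 0, 0, 0, 0, 0.15, 0], [0, 0, 0, 0, 0, 0.155, 0], [0, 0, 0, 0, 0, 0, 0], [0, 0, 0, 0, 0, 0, 0], [0, 0, 0, 0, 0, 0, 0], [0, 0, 0, 0, 0, 0, 1], [0, 0, 0, 0, 0, 0, 1], [0, 0, 0, 0, 0, 0, 1], [0, 0, 0, 0, 0, 0, 1], [0, 0, 0, 0, 0, 0, 1], [0, 0, 0, 0, 0, 0, 1], [0, 0, 0, 0, 0, 0, 1]]]}}

```text
clock: 66.25
eef_pos: [645.2, -19.7, 13.3]
tool_rot: [-3.141, -0.001, -0.113]
force: [-0.3, 1.7, 5.9]
width: 34.4
gripper_force: 59.7
```

Request:
{"api": "step_arm", "payload": {"series": [[[0, 0, 0, 0, 0, 0, 1], [0, 0, 0, -0.013, 0.013, -0.1, 1], [0, 0, 0, 0, 0, -0.2, 1], [0, 0, 0, 0, 0, -0.25, 1], [0, 0, 0, 0, 0, -0.25, 1], [0, 0, 0, 0, 0, 0, 1], [0, 0, 0, 0, 0, 0, 1]]]}}

```text
clock: 66.95
eef_pos: [642.8, -22.0, 133.8]
tool_rot: [-3.141, -0.001, -0.114]
force: [0.2, -0.8, -1.5]
width: 35.0
gripper_force: 60.0
```

```bash
python3 -c "
from h import *
plan(464.3,361.2,134,-16.8)
p=snap('top'); c=proj(p,[392,383.5,69]).astype(int); print(c)
g=p['img'][c[1]-10:c[1]+11,c[0]-10:c[0]+11]; print('\n'.join(' '.join('%3d'%v for v in r) for r in g.min(2)))"
```

```text
t 66.95 pos [642.8 -22.  133.8] rpy [-1.7999e+02 -8.0000e-02 -6.5200e+00] F [ 0.2 -0.8 -1.5] w 35.0 gf 60.0
 turn 0.228 shift [-1.877e+00 -2.102e+00 -2.000e-03] rows 9.0
[143 247]
117 122 104  87  97 115 124 131 137 130 115 111 113 113 113 111 111 109 109 107 107
123 115  90  91 118 126 132 137 133 118 112 112 116 115 115 115 114 111 111 109 110
126 103  90 106 126 133 139 135 122 111 112 117 120 121 118 116 118 115 115 114 112
112  89 100 125 134 138 140 127 113 110 115 120 121 123 123 120 120 119 115 118 116
 95  97 122 135 140 145 132 113 114 120 123 125 126 125 123 124 121 120 122 120 119
 89 111 132 137 143 137 121 112 117 127 129 129 128 126 124 127 127 124 123 120 122
 98 127 137 142 143 128 114 115 123 130 128 127 128 128 130 127 124 126 126 123 125
116 135 143 147 137 116 112 123 132 134 132 132 130 132 129 131 128 128 128 127 128
131 139 148 147 127 114 118 127 133 135 132 134 132 130 132 130 129 129 130 129 129
139 144 152 139 116 115 123 136 136 135 133 134 133 132 131 132 132 132 131 131 130
143 152 150 128 113 119 133 138 136 136 136 135 136 135 137 134 135 133 132 132 130
149 155 142 117 111 129 137 141 141 136 138 138 138 133 135 136 134 134 134 133 131
152 154 136 112 120 132 142 139 141 140 141 138 139 139 139 140 136 136 135 137 135
154 154 125 113 125 139 141 142 142 141 142 140 140 140 139 139 137 138 137 137 138
158 146 118 114 132 141 141 143 142 141 143 142 142 141 140 141 141 140 139 141 141
157 133 115 121 136 142 143 142 142 141 143 142 142 142 142 142 144 141 141 140 143
154 122 112 128 142 146 145 144 143 143 141 144 141 143 143 141 143 142 141 142 142
150 117 115 130 147 145 145 146 145 145 143 144 145 142 142 141 142 143 143 142 142
141 116 120 138 146 147 145 145 145 145 146 145 144 145 145 143 143 143 143 144 143
136 114 122 140 148 147 148 148 148 145 147 144 145 146 146 144 145 144 144 143 142
130 111 127 145 149 147 147 149 147 146 146 148 147 147 147 147 146 146 145 146 145
```

Request:
{"api": "step_arm", "payload": {"series": [[[0, 0, 0.114, 0, 0, 0, 1], [0, 0, 0.114, 0, 0, 0, 1], [0, 0, 0, -0.188, -0.21, 0, 1], [0, 0, 0, -0.188, -0.21, 0, 1], [0, 0, 0, -0.188, -0.21, 0, 1], [0, 0, 0, -0.188, -0.21, 0, 1], [0, 0, 0, -0.188, -0.21, 0, 1], [0, 0, 0, -0.188, -0.21, 0, 1], [0, 0, 0, -0.188, -0.21, 0, 1], [0, 0, 0, -0.188, -0.21, 0, 1], [0, 0, 0, -0.188, -0.21, 0, 1], [0, 0, 0, -0.185, -0.212, 0, 1]]]}}

```text
clock: 68.2
eef_pos: [461.8, 362.2, 131.1]
tool_rot: [3.139, 0.002, -0.293]
force: [0.9, 0.4, -2.1]
width: 35.0
gripper_force: 59.9
```

Request:
{"api": "step_arm", "payload": {"series": [[[0, 0, 0, 0, 0, 0, 1], [0, 0, 0, 0, 0, 0, 1], [0, 0, 0, 0, 0, 0, 1]]]}}

```text
clock: 68.5
eef_pos: [464.1, 359.5, 132.0]
tool_rot: [3.139, -0.0, -0.294]
force: [-0.5, -0.7, -1.1]
width: 34.7
gripper_force: 60.1
```

```bash
python3 -c "
from h import *
plan(464.3,361.2,15.5,-16.8)
s=snap('scene'); print([(np.round(d['centre'],1).tolist(),round(d['score'],2)) for d in ctrl.recognise(s,'cell1_mid')]); c=proj(s,[392,383.5,69]).round().astype(int); print(c)
g=s['img'][c[1]-10:c[1]+22,c[0]-12:c[0]+13]; print('\n'.join(' '.join('%3d'%v for v in r) for r in g.min(2)))"
```

```text
t 68.5 pos [464.1 359.5 132. ] rpy [179.87  -0.   -16.87] F [-0.5 -0.7 -1.1] w 34.7 gf 60.1
 turn -0.001 shift [-0.002 -0.011  0.777] rows 3.0
[([167.0, 259.5], 0.64), ([329.3, 131.9], 0.48), ([314.2, 242.2], 0.34)]
[308 144]
 65  64  67  66  65  64  64  65  65  66  66  67  67  66  67  66  66  67  68  68  67  67  74  70  33
 65  66  65  65  64  64  66  64  64  64  66  67  66  66  66  67  68  67  67  67  66  68  84 102  97
 65  65  64  64  65  66  66  65  64  63  64  64  66  67  67  68  68  68  66  66  65  67  85 109 109
 65  64  63  65  66  67  64  64  63  62  63  64  67  67  67  68  67  67  66  65  64  65  77 103 108
 64  64  66  66  66  65  64  62  61  61  62  64  65  67  67  68  68  66  66  64  64  64  67  79  90
 64  64  66  66  66  64  63  60  60  60  62  63  64  65  67  68  67  65  65  66  65  65  66  66  70
 65  66  66  65  64  63  61  61  60  60  61  62  91 125  93  67  65  65  65  67  66  67  67  66  64
 66  66  66  63  62  61  61  61  60  58  52  82 122 132 120  98  75  65  66  66  65  65  66  64  64
 66  65  63  62  61  61  60  60  67  74  44  52  83 108 129 125 116  99  7
[... 1625 characters left out ...]

 75  74  73  73  75  82  96 105 110 108 102  92  71  73 104 111 109 108 106  92  83  99 101 101 114
 74  73  74  74  73  74  78  87 101 109 110 107 101 103 109 109 106  93  84  78  74  74  77  77  84
 79  87  77  71  74  73  74  74  82  90 101 109 108 109 106  93  82  75  73  72  73  73  74  74  75
 67  76  84  87  80  71  74  73  73  76  84  94 100  98  94  77  71  70  70  71  72  72  73  73  74
 59  62  70  76  77  75  73  74  74  74  74  79  82  81  80  75  74  72  71  70  71  72  73  72  73
 62  59  59  62  65  70  75  75  75  75  74  74  74  75  77  76  76  75  74  72  71  71  71  72  73
 63  63  61  60  61  63  66  71  75  74  74  74  75  74  75  75  76  77  77  74  73  71  70  71  71
```

The first cell is upright in the tray: the scene pixels near (308,150) show lid, rib and black cheek. Lowering the second.

Request:
{"api": "step_arm", "payload": {"series": [[[0, 0, 0, 0, -0.01, 0.25, 1], [0, 0, 0, 0, 0, 0.25, 1], [0, 0, 0, 0, 0, 0.2, 1], [0, 0, 0, 0, 0, 0, 1], [0, 0, 0, 0, 0, 0, 1], [0, 0, 0, 0, 0, 0.04, 1], [0, 0, 0, 0, 0, 0.03, 1], [0, 0, 0, 0, 0, 0, 1], [0, 0, 0, 0, 0, 0, 1], [0, 0, 0, 0, 0, 0, 1]]]}}

```text
clock: 69.6
eef_pos: [464.6, 362.9, 17.6]
tool_rot: [-3.141, -0.0, -0.292]
force: [-0.7, -0.8, -0.8]
width: 34.6
gripper_force: 60.1
```

Request:
{"api": "step_arm", "payload": {"series": [[[0, 0, 0, 0, 0, 0.01, 1], [0, 0, 0, 0, 0, 0, 1], [0, 0, 0, 0, 0, 0, 1]]]}}

```text
clock: 69.9
eef_pos: [464.4, 362.8, 15.7]
tool_rot: [3.142, 0.0, -0.292]
force: [0.2, 0.5, -0.5]
width: 34.9
gripper_force: 60.1
```

Request:
{"api": "step_arm", "payload": {"series": [[[0, 0, 0, 0, 0, 0.013, 1], [0, 0, 0, 0, 0, 0, 1], [0, 0, 0, 0, 0, 0, 1]]]}}

```text
clock: 70.2
eef_pos: [464.8, 362.9, 14.3]
tool_rot: [-3.141, -0.0, -0.293]
force: [-1.4, -0.1, 5.3]
width: 34.7
gripper_force: 60.6
```

Request:
{"api": "step_arm", "payload": {"series": [[[0, 0, 0, 0, 0, 0, 0.4], [0, 0, 0, 0, 0, 0, 0.4], [0, 0, 0, 0, 0, 0, 0.3], [0, 0, 0, 0, 0, 0, 0.3], [0, 0, 0, 0, 0, -0.1, 0.3], [0, 0, 0, 0, 0, -0.25, 0.2], [0, 0, 0, 0, 0, -0.25, 0], [0, 0, 0, 0, 0, -0.2, 0], [0, 0, 0, 0, 0, 0, 0], [0, 0, 0, 0, 0, 0, 0]]]}}

```text
clock: 71.2
eef_pos: [464.6, 363.1, 134.9]
tool_rot: [-3.14, -0.001, -0.292]
force: [-0.6, -0.6, 0.1]
width: 85.4
gripper_force: 0.0
```

```bash
python3 -c "
from h import *
p=snap('top'); bays(p)
plan(*rd(643,-42),134,-6.5)"
```

```text
1 row [228, 221, 210, 201, 195, 194, 199, 207, 221, 230, 232, 234, 233, 233, 233, 232, 232, 232, 232, 232, 231, 230, 228, 227, 227, 226, 226, 226, 226, 227, 227, 227, 227] col [169, 169, 165, 158, 136, 106, 77, 49, 59, 92, 130, 171, 198, 216, 224, 226, 228, 231, 233, 234, 235, 235, 236, 235, 235, 235, 236, 236, 235, 235, 235, 235, 235]
2 row [201, 197, 194, 205, 215, 223, 231, 232, 233, 232, 231, 229, 227, 226, 226, 226, 226, 226, 227, 226, 226, 227, 227, 227, 226, 226, 226, 226, 226, 225, 224, 222, 221] col [158, 157, 156, 150, 134, 112, 77, 56, 65, 85, 129, 168, 198, 219, 222, 225, 227, 229, 232, 234, 235, 235, 235, 235, 235, 235, 235, 235, 235, 235, 235, 235, 235]
3 row [183, 174, 173, 172, 201, 229, 234, 238, 238, 237, 238, 238, 225, 212, 157, 103, 86, 69, 118, 167, 202, 237, 238, 239, 237, 236, 236, 236, 234, 233, 229, 226, 224] col [158, 160, 162, 173, 184, 202, 220, 224, 226, 228, 230, 233, 237, 238, 238, 238, 238, 237, 237, 237, 237, 237, 237, 238, 238, 239, 240, 234, 227, 180, 131, 108, 87]
t 71.25 pos [463.8 362.9 133.8] rpy [-1.7999e+02  5.0000e-02 -1.6750e+01] F [-1.   1.  -0.7] w 85.5 gf 0.0
 turn -0.228 shift [ 1.488e+00  3.033e+00 -1.000e-03] rows 11.0
```

Request:
{"api": "step_arm", "payload": {"series": [[[0, 0, -0.114, 0, 0, 0, 0], [0, 0, -0.114, 0, 0, 0, 0], [0, 0, 0, 0.149, 0.295, 0, 0], [0, 0, 0, 0.149, 0.295, 0, 0], [0, 0, 0, 0.149, 0.295, 0, 0], [0, 0, 0, 0.149, 0.295, 0, 0], [0, 0, 0, 0.149, 0.295, 0, 0], [0, 0, 0, 0.149, 0.295, 0, 0], [0, 0, 0, 0.149, 0.295, 0, 0], [0, 0, 0, 0.149, 0.295, 0, 0], [0, 0, 0, 0.149, 0.295, 0, 0], [0, 0, 0, 0.149, 0.295, 0, 0]]]}}

```text
clock: 72.45
eef_pos: [635.8, -103.7, 132.2]
tool_rot: [-3.141, 0.003, -0.114]
force: [1.5, 0.5, 0.0]
width: 85.5
gripper_force: 0.0
```

Request:
{"api": "step_arm", "payload": {"series": [[[0, 0, 0, 0, 0.083, 0, 0], [0, 0, 0, 0, 0, 0, 0], [0, 0, 0, 0, 0, 0, 0], [0, 0, 0, 0, 0, 0.2, 0], [0, 0, 0, 0, 0, 0.2, 0], [0, 0, 0, 0, 0, 0.1, 0], [0, 0, 0, 0, 0, 0, 0], [0, 0, 0, 0, 0, 0, 0], [0, 0, 0, 0, 0, 0, 0]]]}}

```text
clock: 73.35
eef_pos: [636.1, -114.6, 60.3]
tool_rot: [3.141, -0.002, -0.113]
force: [-0.1, 0.0, 0.3]
width: 85.3
gripper_force: 0.0
```

```bash
python3 -c "
from h import *
plan(*rd(643,-42),14,-6.5)"
```

```text
t 73.35 pos [ 636.1 -114.6   60.3] rpy [ 1.7998e+02 -1.3000e-01 -6.4600e+00] F [-0.1  0.   0.3] w 85.3 gf 0.0
 turn 0.001 shift [-0.013  0.001  0.308] rows 1.0
```

Request:
{"api": "step_arm", "payload": {"series": [[[0, 0, 0, -0.005, 0, 0.15, 0], [0, 0, 0, 0, 0, 0.155, 0], [0, 0, 0, 0, 0, 0, 0], [0, 0, 0, 0, 0, 0, 0], [0, 0, 0, 0, 0, 0, 0], [0, 0, 0, 0, 0, 0, 1], [0, 0, 0, 0, 0, 0, 1], [0, 0, 0, 0, 0, 0, 1], [0, 0, 0, 0, 0, 0, 1], [0, 0, 0, 0, 0, 0, 1], [0, 0, 0, 0, 0, 0, 1], [0, 0, 0, 0, 0, 0, 1]]]}}

```text
clock: 74.55
eef_pos: [634.5, -114.2, 13.6]
tool_rot: [-3.141, -0.0, -0.113]
force: [-0.9, 1.5, 5.8]
width: 34.9
gripper_force: 59.5
```

Request:
{"api": "step_arm", "payload": {"series": [[[0, 0, 0, 0, 0, 0, 1], [0, 0, 0, -0.013, 0.013, -0.1, 1], [0, 0, 0, 0, 0, -0.2, 1], [0, 0, 0, 0, 0, -0.25, 1], [0, 0, 0, 0, 0, -0.25, 1], [0, 0, 0, 0, 0, 0, 1], [0, 0, 0, 0, 0, 0, 1]]]}}

```text
clock: 75.25
eef_pos: [632.2, -116.5, 134.1]
tool_rot: [-3.142, -0.001, -0.114]
force: [-0.3, 0.2, -2.9]
width: 34.8
gripper_force: 60.2
```

```bash
python3 -c "
from h import *
plan(536.1,339.5,134,-16.8)
p=snap('top')
for o in lids(p,(110,160,200,285),69): print(o)"
```

```text
t 75.25 pos [ 632.2 -116.5  134.1] rpy [-1.80e+02 -8.00e-02 -6.52e+00] F [-0.3  0.2 -2.9] w 34.8 gf 60.2
 turn 0.229 shift [-1.492 -2.725  0.   ] rows 10.0
([472.8, 372.0], [38.4, 16.0], 162.5)
([466.0, 350.2], [38.1, 15.2], 163.4)
([401.1, 392.8], [38.3, 15.8], 163.5)
([395.1, 371.3], [37.9, 15.1], 163.4)
```

Both tray cells stand upright at (398,382) and (469,361). Carrying the third.

Request:
{"api": "step_arm", "payload": {"series": [[[0, 0, 0.115, 0, 0, 0, 1], [0, 0, 0.114, 0, 0, 0, 1], [0, 0, 0, -0.149, -0.272, 0, 1], [0, 0, 0, -0.149, -0.272, 0, 1], [0, 0, 0, -0.149, -0.272, 0, 1], [0, 0, 0, -0.149, -0.272, 0, 1], [0, 0, 0, -0.149, -0.272, 0, 1], [0, 0, 0, -0.149, -0.272, 0, 1], [0, 0, 0, -0.149, -0.272, 0, 1], [0, 0, 0, -0.149, -0.272, 0, 1], [0, 0, 0, -0.149, -0.272, 0, 1], [0, 0, 0, -0.149, -0.272, 0, 1]]]}}

```text
clock: 76.5
eef_pos: [534.2, 340.4, 131.2]
tool_rot: [3.139, 0.002, -0.293]
force: [1.2, 0.8, -1.6]
width: 34.8
gripper_force: 60.2
```

Request:
{"api": "step_arm", "payload": {"series": [[[0, 0, 0, 0, 0, 0, 1], [0, 0, 0, 0, 0, 0, 1], [0, 0, 0, 0, 0, 0, 1], [0, 0, 0, 0, 0, 0.25, 1], [0, 0, 0, 0, 0, 0.25, 1], [0, 0, 0, 0, 0, 0.2, 1], [0, 0, 0, 0, 0, 0, 1], [0, 0, 0, 0, 0, 0, 1], [0, 0, 0, 0, 0, 0, 1]]]}}

```text
clock: 77.4
eef_pos: [538.0, 338.3, 30.0]
tool_rot: [-3.14, -0.003, -0.295]
force: [0.5, 0.2, -0.9]
width: 34.6
gripper_force: 60.4
```

```bash
python3 -c "
from h import *
plan(536.1,339.5,14.5,-16.8)"
```

```text
t 77.4 pos [538.  338.3  30. ] rpy [-1.7991e+02 -1.6000e-01 -1.6890e+01] F [ 0.5  0.2 -0.9] w 34.6 gf 60.4
 turn -0.002 shift [-0.014 -0.004  0.104] rows 1.0
```

Request:
{"api": "step_arm", "payload": {"series": [[[0, 0, 0, 0, 0, 0.05, 1], [0, 0, 0, 0, 0, 0.04, 1], [0, 0, 0, 0, 0, 0, 1], [0, 0, 0, 0, 0, 0, 1], [0, 0, 0, 0, 0, 0.01, 1], [0, 0, 0, 0, 0, 0, 1], [0, 0, 0, 0, 0, 0, 1], [0, 0, 0, 0, 0, 0, 1]]]}}

```text
clock: 78.2
eef_pos: [536.5, 339.2, 14.6]
tool_rot: [-3.14, -0.0, -0.293]
force: [-1.8, -0.3, 8.4]
width: 34.5
gripper_force: 61.1
```

Seated on the floor. Releasing and retreating clear.

Request:
{"api": "step_arm", "payload": {"series": [[[0, 0, 0, 0, 0, 0, 0.4], [0, 0, 0, 0, 0, 0, 0.4], [0, 0, 0, 0, 0, 0, 0.3], [0, 0, 0, 0, 0, 0, 0.3], [0, 0, 0, 0, 0, -0.1, 0.3], [0, 0, 0, 0, 0, -0.25, 0.2], [0, 0, 0, 0, 0, -0.25, 0], [0, 0, 0, 0, 0, -0.2, 0], [0, 0, 0, 0, 0, 0, 0], [0, 0, 0, 0, 0, 0, 0]]]}}

```text
clock: 79.2
eef_pos: [536.3, 339.3, 134.3]
tool_rot: [-3.14, -0.001, -0.293]
force: [-0.6, 0.4, -0.8]
width: 85.6
gripper_force: 0.0
```

Request:
{"api": "step_arm", "payload": {"series": [[[0, 0, 0, 0, 0.3, 0, 0], [0, 0, 0, 0, 0.3, 0, 0], [0, 0, 0, 0, 0.3, 0, 0], [0, 0, 0, 0, 0.3, 0, 0], [0, 0, 0, 0, 0.3, 0, 0], [0, 0, 0, 0, 0.3, 0, 0], [0, 0, 0, 0, 0.3, 0, 0], [0, 0, 0, 0, 0.3, 0, 0], [0, 0, 0, 0, 0, 0, 0], [0, 0, 0, 0, 0, 0, 0], [0, 0, 0, 0, 0, 0, 0]]]}}

```text
clock: 80.3
eef_pos: [431.9, -4.4, 132.5]
tool_rot: [-3.141, 0.001, -0.292]
force: [0.9, -0.0, 0.5]
width: 85.3
gripper_force: 0.0
```

```bash
python3 -c "
from h import *
p,s,o=knob()
for o in lids(p,(110,160,200,285),69): print(o)
st=ctrl.read_state();print(st['eef_pos'],st['clock'])
a=cv2.imread('pics/top0.png').astype(int);b=p['img'][:,:,::-1].astype(int)
d=(abs(a-b).max(2)>60).astype(np.uint8); n,l,q,c=cv2.connectedComponentsWithStats(d)
print([(q[i].tolist()) for i in range(1,n) if q[i,4]>8])"
```

```text
[ 7 17  8  8 45] [218.22222222 170.66666667]
[ 4  8  7  6 35] [342.17142857 188.6       ]
([544.5, 348.1], [37.7, 15.4], 163.5)
([538.2, 326.8], [37.9, 15.2], 163.4)
([472.8, 372.2], [38.4, 15.8], 163.5)
([466.1, 350.3], [38.1, 14.9], 163.4)
([401.1, 392.7], [38.3, 15.6], 163.5)
([395.1, 371.2], [37.9, 15.0], 162.9)
[432.07775144  -4.21911101 132.54125965] 80.4
[[255, 158, 56, 32, 879], [379, 176, 18, 17, 228], [154, 183, 21, 21, 303], [234, 186, 69, 14, 424], [217, 202, 97, 103, 3791], [145, 208, 22, 21, 323], [327, 216, 18, 19, 198], [120, 232, 48, 44, 968], [362, 232, 19, 16, 215], [230, 237, 20, 8, 110], [33, 273, 32, 38, 779], [251, 273, 31, 34, 485], [92, 275, 156, 145, 10856], [0, 337, 42, 32, 722], [306, 351, 8, 14, 75], [256, 353, 5, 11, 37], [237, 369, 22, 39, 498], [273, 393, 21, 17, 155], [305, 395, 7, 17, 69], [246, 402, 33, 18, 230], [0, 404, 19, 8, 63], [273, 406, 20, 14, 131], [293, 409, 20, 11, 122], [183, 417, 22, 3, 52]]
```

```bash
python3 -c "
from h import *
print(ctrl.finish_job())"
```

```text
the job is handed in; nothing more can be done
None
```

The job is handed in: all three cells were read in their own bays with the lamps on for about four seconds, and now stand upright in the tray with the lever back at off.

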